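# Put the desk file sorter back together

### The arm

A 6-joint arm with a two-finger parallel gripper is mounted at the origin on the work surface. World frame = base frame: x ahead of the robot, y to its left, z up, the work surface at z = 0. Lengths are in m, angles in rad, forces in N, time in s.
With the tool pointing down it reaches from about 0.375 to 0.975 m from the base axis. Payload 3.8 kg.
Tool frame: the origin (TCP) lies at the very end of the fingers, on their centre line; the grasp point (between the pads) lies 19 mm behind it (bot.pinch_z is the distance from the TCP to the grasp point, in m); x points along the fingers, y is the direction in which the jaws open and shut, and the axes are right-handed (so a half turn about x gives the same grasp; the last joint's range is limited). The gripper opens to 85 mm and grips with 20 to 120 N. Pads are 22 mm wide; open, the fingers measure 114 mm over their backs; the gripper's body (76 mm by 85 mm) begins 54 mm behind the grasp point. The pads swing forward as they close: fully open they stand 13 mm farther back than shut.
Start: joints at [-1.301, 0.264, 1.604, -0, 1.274, -0.037], TCP at [0.204, -0.643, 0.231] pointing down, gripper open.
Joint ranges: [-2.63, 2.63], [-0.94, 2.18], [0.31, 2.57], [-1.31, 4.45], [0, 2.66], [-2.55, 2.55]. Speed limits (rad/s): [2.57, 2.57, 3.14, 3.14, 3.14, 3.14].

### API

Orientations are given as a rotation vector (axis times angle).
In Python, from workcell import monitor, imaging, finish_job, bot gives the robot as it stands.
- The arm moves only by the tool jog_arm, never from a script. Its argument "rows" is a list of rows, each a list of 7 numbers: the shift along the tool's x, y, z in m, then the turn, a rotation vector about the tool's x, y, z in rad, then the opening in per cent of the stroke, from 0 (shut) to 100 (fully open). A call has 1 to 20 rows; each row is the pose to reach, as a shift and turn from the pose measured when the call began, along the tool's axes at that moment; what a row does not reach only later rows make up. A row lasts 1/10 s, in which the tool goes at most 50 mm and 8.59 degrees, less where a joint would pass 70% of its speed; a pose out of reach is approached as far as the arm can. A call with a gripper value outside its range is refused whole. The fingers move at their own pace and stop on an object; "force" is the grip in N (left out, the last holds). Time passes only in rows, so rows that repeat a pose let the fingers close. It gives the time, the measured TCP pose, the force and the opening at its end, in the units of the state.
- monitor.read_state(): the state, without advancing time (a new reading comes with each control period).
- imaging.read_camera(name): name is "scene" or "top" or "wrist"; returns the picture (480x640x3 uint8, blue, green, red); there is no depth.
- imaging.camera_params(name): a dict with "fx", "fy", "cx", "cy" (pixels), "T" (4x4, takes a point from camera to world coordinates); the wrist camera has in their place "T_tool_cam" (4x4, takes a point from camera to tool coordinates, whose origin is the TCP and whose axes are the tool frame's). Camera axes: x right, y down, z forward; pixel columns grow to the right and rows downward; lengths in m; the calibration is good to about 2 mm. The wrist camera is an equidistant fisheye: a pixel r from the principal point sees the ray r / f radians off the axis. A picture is of the moment at which its call begins: read the wrist's pose just before it. camera_params takes no time and is no camera call.
- finish_job(): hands the job in, once; it reports no verdict.
The state is a dict: "time": time; "q": joint angles; "joint_vel": joint speeds; "joint_torque": joint torques, N m; "tool_pos": TCP position; "tcp_rot": TCP orientation; "wrist_force": force on the tool from outside, world axes, zero at the start; "torque": the same for the moment, N m; "width": opening from 0.0 (shut) to 1.0 (fully open).
Only numpy, scipy, OpenCV 4.12 (cv2) and the standard library are available. Lean on these libraries where they do the work, as an engineer would, in place of code of your own. Each camera call takes 0.05 s, during which the arm holds its last target. There are 200 camera calls.

### The job

Put the desk file sorter back together: open the vise's sliding jaw well clear of the glued blue divider before lifting the divider out, then slide it and every other divider on the desk onto the base rail through the rail's open end, each standing upright in the rail, centred on the clips of its own colour. Let every divider go, push the empty vise fully shut, and leave everything else on the desk where it is.

Things in the scene. Friction and masses are not known exactly. Their poses are not given: they have to be found in the camera images.
- rail: The sorter's base rail, black aluminium, fixed: a C-channel 350 mm long (its y), 64 mm wide (x), 24 mm high; origin: centre of underside, z up. Open at -y (y = -175 mm); a black cap 32 mm high closes +y (inner face y = +175 mm). Channel inside 54 mm wide, 14 mm high, floor 5 mm above the desk; two 5 mm lips cover it but for a 28 mm slot along the middle, so feet cannot enter from above.
- rail_mouth (a point): Centre of the channel floor at the open end of the rail (5 mm above the desk). Its axes are the rail's: +y runs into the rail.
- clip_red: The red index clips: a pair of thin red tabs, 14 mm wide, over both lips of the rail, fixed. Origin: on the channel's centre line and floor (5 mm above the desk), level with the tabs: the place for that divider's origin. Axes as the rail's. The five colours' clips sit 65 mm apart in varying order, the last 40 mm from the cap, the first 50 mm from the open end.
- clip_blue: The blue index clips: a pair of thin blue tabs, 14 mm wide, over both lips of the rail, fixed. Origin: on the channel's centre line and floor (5 mm above the desk), level with the tabs: the place for that divider's origin. Axes as the rail's. The five colours' clips sit 65 mm apart in varying order, the last 40 mm from the cap, the first 50 mm from the open end.
- clip_green: The green index clips: a pair of thin green tabs, 14 mm wide, over both lips of the rail, fixed. Origin: on the channel's centre line and floor (5 mm above the desk), level with the tabs: the place for that divider's origin. Axes as the rail's. The five colours' clips sit 65 mm apart in varying order, the last 40 mm from the cap, the first 50 mm from the open end.
- clip_yellow: The yellow index clips: a pair of thin yellow tabs, 14 mm wide, over both lips of the rail, fixed. Origin: on the channel's centre line and floor (5 mm above the desk), level with the tabs: the place for that divider's origin. Axes as the rail's. The five colours' clips sit 65 mm apart in varying order, the last 40 mm from the cap, the first 50 mm from the open end.
- clip_white: The white index clips: a pair of thin white tabs, 14 mm wide, over both lips of the rail, fixed. Origin: on the channel's centre line and floor (5 mm above the desk), level with the tabs: the place for that divider's origin. Axes as the rail's. The five colours' clips sit 65 mm apart in varying order, the last 40 mm from the cap, the first 50 mm from the open end.
- div_red: The red divider; origin: centre of the foot's underside, z up. Steel foot 44 (x) x 50 (y) x 8 mm; steel neck 18 (x) x 50 (y) up to 22 mm; plastic plate 90 wide (x), 8 thick (y), from 22 to 117 mm up. 0.24 to 0.39 kg, mostly in the foot. Slides in the rail along its y; same both ways round. Absent on some starts; if present, stands upright on the desk.
- div_blue: The blue divider; origin: centre of the foot's underside, z up. Steel foot 44 (x) x 50 (y) x 8 mm; steel neck 18 (x) x 50 (y) up to 22 mm; plastic plate 90 wide (x), 8 thick (y), from 22 to 117 mm up. 0.24 to 0.39 kg, mostly in the foot. Slides in the rail along its y; same both ways round. Stands in the vise at first, its y along the vise's x.
- div_green: The green divider; origin: centre of the foot's underside, z up. Steel foot 44 (x) x 50 (y) x 8 mm; steel neck 18 (x) x 50 (y) up to 22 mm; plastic plate 90 wide (x), 8 thick (y), from 22 to 117 mm up. 0.24 to 0.39 kg, mostly in the foot. Slides in the rail along its y; same both ways round. Absent on some starts; if present, stands upright on the desk.
- div_yellow: The yellow divider; origin: centre of the foot's underside, z up. Steel foot 44 (x) x 50 (y) x 8 mm; steel neck 18 (x) x 50 (y) up to 22 mm; plastic plate 90 wide (x), 8 thick (y), from 22 to 117 mm up. 0.24 to 0.39 kg, mostly in the foot. Slides in the rail along its y; same both ways round. Absent on some starts; if present, stands upright on the desk.
- div_white: The white divider; origin: centre of the foot's underside, z up. Steel foot 44 (x) x 50 (y) x 8 mm; steel neck 18 (x) x 50 (y) up to 22 mm; plastic plate 90 wide (x), 8 thick (y), from 22 to 117 mm up. 0.24 to 0.39 kg, mostly in the foot. Slides in the rail along its y; same both ways round. Absent on some starts; if present, stands upright on the desk.
- vise: Small quick-slide vise, grey with steel jaw faces, fixed: base 215 mm long (x, -142 to +73 mm), 100 mm wide (y). Origin: on the desk below the middle of the clamped part; z up. Two steel ways (top 22 mm up) carry the part. Fixed jaw at +x (face at x = +25.5 mm); the sliding jaw faces it and moves along x. Both jaws are 86 mm wide and reach 52 mm above the desk.
- vise_seat (a point): Centre of the seat on the vise's ways, 22 mm above the desk, where the blue divider's origin is at the start (within 6 mm along y). Axes are the vise's.
- vise_jaw (a joint): Travel of the vise's sliding jaw (m): 0 shut, growing as it is drawn towards the vise's -x, to 0.086 fully open. The gap between the faces is this value + 4 mm; clamped on the 50 mm foot it starts at about 0.047. About 5 N of friction (more if moved fast); it stays where it is left.
- jaw_handle (a point): The sliding jaw's handle: an upright black post 20 mm in diameter with a 23 mm red cap, from 30 to 91 mm above the desk, on a steel arm behind the jaw, 71.5 mm towards the vise's -x from the jaw's face. The point is on the post's axis, 70 mm above the desk; axes are the vise's. Grip it from above, fingers on its +y and -y sides.
- glue: Bystander: white glue bottle with orange cap, 44 mm in diameter, 110 mm tall. Origin: centre of underside.
- mug: Bystander: blue ceramic mug, 80 mm in diameter, 92 mm tall, handle at its +y. Origin: centre of underside.
- notes: Bystander: yellow sticky-note block, 76 by 76 by 35 mm. Origin: centre of underside.
- tape: Bystander: black tape dispenser, 150 by 60 mm, 78 mm tall. Origin: centre of underside.
- stapler: Bystander: black and grey stapler, 160 by 36 mm, about 60 mm tall. Origin: centre of underside.
- calculator: Bystander: grey desk calculator, 150 by 85 mm, 17 mm high. Origin: centre of underside.
There are look-alikes about, which are no part of the job. There is more than one size of the div_blue; the job needs the largest.

How it is judged:
By the outcome, as a careful person would: the job done as asked, in the order asked, and still so for the second after the job is handed in, with the robot touching nothing.
Of div_red, div_green, div_yellow, div_white only 2 to 3 are there at a start; the rules pass over those that are not, and their reading is None.
At some moment in a run one of div_red, div_green, div_yellow, div_white may be knocked a few centimetres aside while the robot is not near it.
It also fails if it takes over 210 s, if anything falls off the work surface, if the arm or the gripper's body presses on something with over 40 N, if the wrist force passes 120 N, or if a joint passes its speed limit or range.

## Working session

There is one attempt and no reset: what is moved stays moved. The work goes in short steps, Python scripts to look and compute and a tool call to move; the robot and the scene stay as the last step left them, time stands still between calls to the robot, and variables do not carry over. Pictures are saved under pics/ and viewed, about 12 in all and at most 16, crops included, and the job is handed in when it is done.

Besides the shell and the picture viewer there is one more tool, called after ">>>" in YAML: its name, and indented under it one key for each argument. jog_arm: Moves the arm, as the interface text tells. Its arguments: {"type":"object","properties":{"rows":{"type":"array","items":{"type":"array","items":{"type":"number"}}},"force":{"type":"number"}},"required":["rows"]}

```bash
mkdir -p pics; ls
python3 - <<'E'
from workcell import monitor, imaging, bot
import cv2
print(monitor.read_state()); print(bot, bot.pinch_z)
for n in("scene","top","wrist"):
    p=imaging.camera_params(n); print(n,p)
    cv2.imwrite(f"pics/{n}0.png",imaging.read_camera(n))
E
```

```text
pics
{'time': 0.0, 'q': array([-1.30090877e+00,  2.64804596e-01,  1.60538127e+00,  5.11353215e-06,
        1.27366223e+00, -3.68521925e-02]), 'joint_vel': array([ 0.00106643,  0.00218321, -0.00026496,  0.00275709, -0.00026097,
        0.00021451]), 'joint_torque': array([ 2.16963730e-03, -5.15107048e+01, -3.67315757e+01, -1.78610594e-04,
        1.29681540e-02, -1.81551866e-05]), 'tool_pos': array([ 0.20365554, -0.64278646,  0.22992341]), 'tcp_rot': array([ 2.05680113,  0.32032005, -2.05733681]), 'wrist_force': array([-0.359991  , -0.1608437 , -0.05208884]), 'torque': array([ 0.00357421,  0.00933661, -0.00366137]), 'width': 0.9948006318947804}
<Robot object at 0x7ff9ccb77a10> 0.0187
scene {'fx': 594.9922330353133, 'fy': 594.9922330353133, 'cx': 324.5658953188929, 'cy': 240.3853820463751, 'T': array([[-0.32810743,  0.65552705, -0.68016895,  1.49508654],
       [ 0.94459333,  0.22048738, -0.24316407,  0.29865054],
       [-0.00943196, -0.72226699, -0.69155003,  1.05276287],
       [ 0.        ,  0.        ,  0.        ,  1.        ]])}
top {'fx': 445.10860460215855, 'fy': 445.10860460215855, 'cx': 318.24694693315, 'cy': 244.46820144176945, 'T': array([[ 0.0276178 , -0.98834492,  0.14970496,  0.32544282],
       [-0.99956614, -0.02883853, -0.00598913, -0.05087857],
       [ 0.01023659, -0.14947461, -0.98871257,  1.37357453],
       [ 0.        ,  0.        ,  0.        ,  1.        ]])}
wrist {'fx': 371.64829954431775, 'fy': 371.64829954431775, 'cx': 316.9192162402534, 'cy': 238.03914242825044, 'T_tool_cam': array([[ 3.76773551e-04, -3.19090538e-01,  9.47724162e-01,
        -1.43514927e-01],
       [ 9.99999927e-01,  6.71334067e-05, -3.74952864e-04,
         2.08210863e-03],
       [ 5.60199593e-05,  9.47724234e-01,  3.19090540e-01,
        -8.08778424e-02],
       [ 0.00000000e+00,  0.00000000e+00,  0.00000000e+00,
         1.00000000e+00]])}
```

View pics/top0.png

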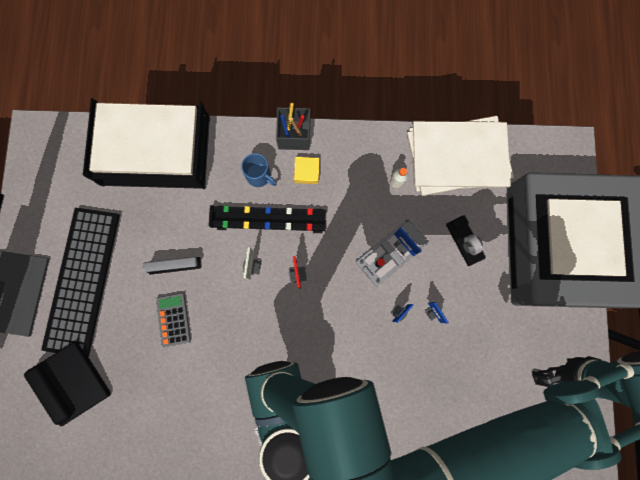

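View pics/scene0.png

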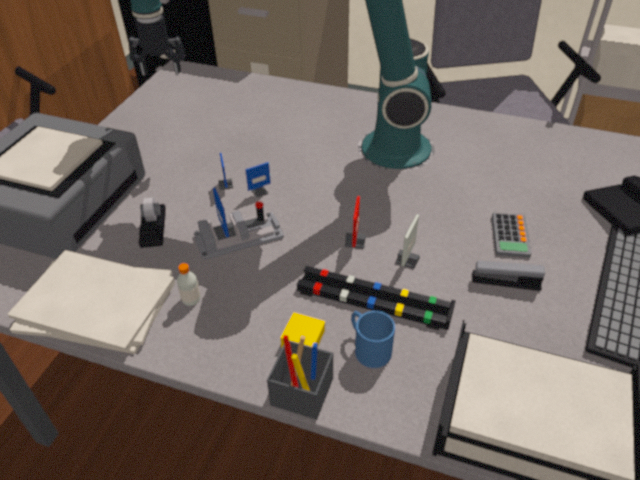

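```bash
cat > h.py <<'E'
from workcell import monitor, imaging
import cv2, numpy as np
from scipy.spatial.transform import Rotation as R
def ray(n,uv,st=None):
    p=imaging.camera_params(n); u,v=uv
    if n=="wrist":
        a=np.array([u-p["cx"],v-p["cy"]])/p["fx"]; r=np.linalg.norm(a)+1e-12
        d=np.r_[np.sin(r)*a/r,np.cos(r)]; st=st or monitor.read_state()
        T=np.eye(4); T[:3,:3]=R.from_rotvec(st["tcp_rot"]).as_matrix(); T[:3,3]=st["tool_pos"]; T=T@p["T_tool_cam"]
    else:
        d=np.array([(u-p["cx"])/p["fx"],(v-p["cy"])/p["fy"],1.]); T=p["T"]
    return T[:3,3],T[:3,:3]@d
def onz(n,uv,z,st=None):
    o,d=ray(n,uv,st); return o+d*(z-o[2])/d[2]
def proj(n,P,st=None):
    p=imaging.camera_params(n); P=np.asarray(P,float)
    if n=="wrist":
        st=st or monitor.read_state(); T=np.eye(4); T[:3,:3]=R.from_rotvec(st["tcp_rot"]).as_matrix(); T[:3,3]=st["tool_pos"]; T=T@p["T_tool_cam"]
        c=(P-T[:3,3])@T[:3,:3]; r=np.linalg.norm(c[:2]); t=np.arctan2(r,c[2]); return np.array([p["cx"],p["cy"]])+p["fx"]*t*c[:2]/r
    T=p["T"]; c=(P-T[:3,3])@T[:3,:3]; return np.array([p["fx"]*c[0]/c[2]+p["cx"],p["fy"]*c[1]/c[2]+p["cy"]])
def masks(img):
    h=cv2.cvtColor(img,cv2.COLOR_BGR2HSV); I=lambda a,b:cv2.inRange(h,a,b)
    return dict(red=I((0,140,70),(8,255,255))|I((172,140,70),(180,255,255)),blue=I((100,120,50),(125,255,255)),green=I((45,100,50),(85,255,255)),
      yellow=I((22,140,80),(35,255,255)),white=I((0,0,190),(180,50,255)))
def blobs(n,img,roi=None,amin=8):
    for k,m in masks(img).items():
        c,_=cv2.findContours(m,cv2.RETR_EXTERNAL,cv2.CHAIN_APPROX_NONE)
        for q in c:
            a=cv2.contourArea(q); 
            if a<amin: continue
            (x,y),wh,an=cv2.minAreaRect(q)
            if roi and not(roi[0]<x<roi[2] and roi[1]<y<roi[3]): continue
            yield k,(x,y),wh,an,a
E
python3 - <<'E'
from h import *
t=cv2.imread("pics/top0.png"); s=cv2.imread("pics/scene0.png")
cv2.imwrite("pics/c1.png",cv2.resize(t[140:340,195:485],(800,552),interpolation=cv2.INTER_CUBIC))
cv2.imwrite("pics/c2.png",cv2.resize(s[140:340,180:470],(800,552),interpolation=cv2.INTER_CUBIC))
for n,i,roi in(("top",t,(195,140,485,340)),("scene",s,(180,140,470,340))):
    for k,c,wh,an,a in blobs(n,i,roi): print(n,k,np.round(c,1),np.round(wh,1),round(an),a,onz(n,c,.025).round(4))
E
```

```text
top red [380.2 261.8] [7.1 6.4] 45 36.5 [ 0.4819 -0.2496  0.025 ]
top red [296.1 272.1] [32.4  3.5] 81 74.0 [0.443  0.0058 0.025 ]
top red [309.  226.5] [7. 6.] 90 33.5 [ 0.5848 -0.029   0.025 ]
top red [309.5 211. ] [6. 5.] 90 28.0 [ 0.6337 -0.0291  0.025 ]
top blue [402.8 312.8] [ 4.7 25.4] 43 74.0 [ 0.3297 -0.3185  0.025 ]
top blue [437.6 312.7] [25.6  7.4] 58 105.5 [ 0.3329 -0.4232  0.025 ]
top blue [406.9 241.7] [31.1 10.2] 49 269.0 [ 0.5461 -0.3313  0.025 ]
top blue [266.5 225. ] [6. 5.] 90 29.0 [0.5856 0.102  0.025 ]
top blue [267.5 210. ] [6. 5.] 90 29.5 [0.633 0.101 0.025]
top blue [256.8 171.5] [36.9 25.1] 68 665.0 [0.7553 0.1402 0.025 ]
top green [224.5 224. ] [6. 5.] 90 29.5 [0.5849 0.2313 0.025 ]
top green [225.5 209. ] [6. 5.] 90 27.0 [0.6322 0.231  0.025 ]
top yellow [245.9 224.7] [4.9 7.1] 9 26.0 [0.5846 0.1654 0.025 ]
top yellow [247. 209.] [6. 4.] 90 22.5 [0.6342 0.1646 0.025 ]
top yellow [306. 170.] [26. 24.] 90 570.0 [ 0.7651 -0.014   0.025 ]
top white [385.5 268.3] [ 4.7 19.2] 51 69.0 [ 0.4624 -0.2658  0.025 ]
top white [371.3 257.8] [ 4.2 10.6] 45 15.0 [ 0.4933 
[... 873 characters left out ...]
0.3573  0.025 ]
scene blue [225.2 183.4] [7.3 2.2] 76 9.5 [ 0.3559 -0.3999  0.025 ]
scene blue [257.8 175.9] [23.5 22.6] 82 422.5 [ 0.2957 -0.3276  0.025 ]
scene green [427.3 316.5] [ 7.7 13.3] 13 84.0 [0.6407 0.2307 0.025 ]
scene green [431.9 300. ] [7.  6.8] 14 35.5 [0.5907 0.2306 0.025 ]
scene yellow [302.5 329.5] [33. 43.] 90 898.0 [ 0.7625 -0.0166  0.025 ]
scene yellow [398.7 309. ] [ 8.1 13.3] 16 85.0 [0.6402 0.166  0.025 ]
scene yellow [404.1 292.7] [7.6 7.6] 18 45.0 [0.5895 0.1661 0.025 ]
scene white [343.5 293. ] [4. 5.] 90 16.0 [0.6347 0.0353 0.025 ]
scene white [350.5 278. ] [4. 5.] 90 15.0 [0.5852 0.0366 0.025 ]
scene white [411.3 225.4] [ 1.8 23.7] 27 22.0 [0.361  0.1295 0.025 ]
```

View pics/c1.png

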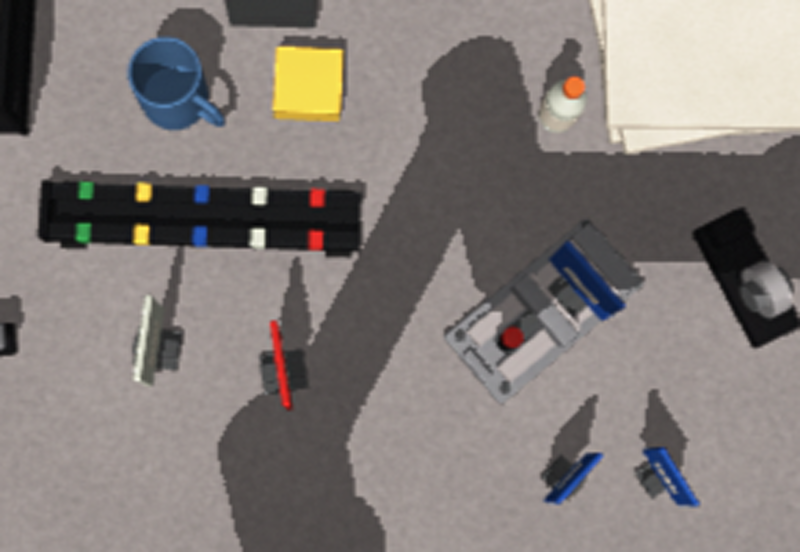

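View pics/c2.png

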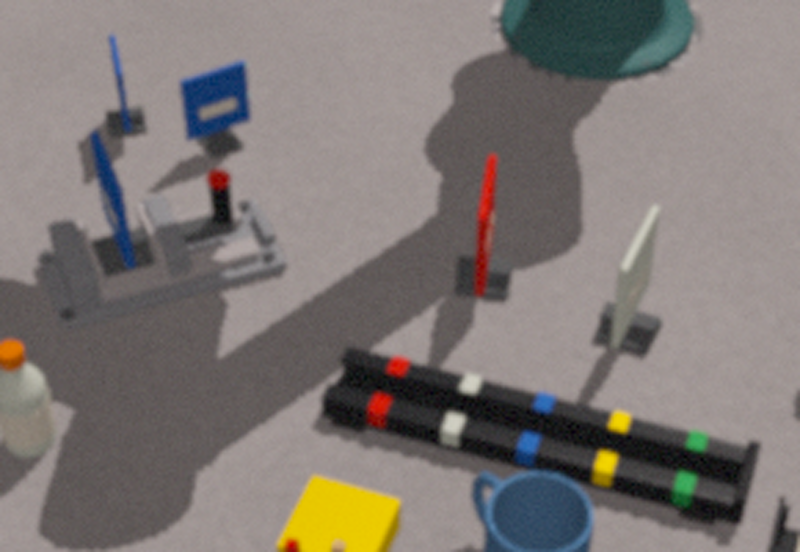

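```bash
cat >> h.py <<'E'
def tri(a,b):
    (o1,d1),(o2,d2)=a,b; d1=d1/np.linalg.norm(d1); d2=d2/np.linalg.norm(d2)
    A=np.c_[d1,-d2]; s=np.linalg.lstsq(A,o2-o1,rcond=None)[0]; p,q=o1+d1*s[0],o2+d2*s[1]; return (p+q)/2,np.linalg.norm(p-q)
def psi(st): M=R.from_rotvec(st["tcp_rot"]).as_matrix(); return np.arctan2(M[1,1],M[0,1])
def go(x,y,z,ps,st=None):
    "relative row from the present pose to TCP (x,y,z), pointing down, tool y at world angle ps (deg)"
    st=st or monitor.read_state(); M=R.from_rotvec(st["tcp_rot"]).as_matrix(); c,s=np.cos(np.radians(ps)),np.sin(np.radians(ps))
    N=np.array([[0,c,s],[0,s,-c],[-1,0,0]])
    print("now",np.round(st["tool_pos"],4),"psi",round(np.degrees(psi(st)),2),"w",round(st["width"],3),"F",np.round(st["wrist_force"],1),"t",round(st["time"],2),"q6",round(st["q"][5],2))
    print("row",np.round(M.T@(np.array([x,y,z])-st["tool_pos"]),4).tolist(),np.round(R.from_matrix(M.T@N).as_rotvec(),4).tolist())
E
python3 - <<'E'
from h import *
h,e=tri(ray("top",(380.2,261.8)),ray("scene",(259,205))); print("handle",h,e)
b,e=tri(ray("top",(406.9,241.7)),ray("scene",(220.8,212))); print("blue",b,e)
d=b[:2]-h[:2]; a=np.degrees(np.arctan2(d[1],d[0])); print(a,np.linalg.norm(d))
for nm,t,s in(("red",(296.1,272.1),(355.1,221)),("white",(245.8,262),(411.3,235))):print(nm,tri(ray("top",t),ray("scene",s)))
# vise base corners in crop c1 -> full
for u,v in((447,335),(503,402),(642,283),(588,222)): print(onz("top",(195+u*290/800,140+v*200/552),.02).round(3))
go(h[0],h[1],.27,a+90); go(h[0],h[1],.27,a-90)
E
```

```text
handle [ 0.47458595 -0.24022486  0.08516574] 0.0007865062610396568
blue [ 0.53502692 -0.31652731  0.0908067 ] 0.0020523589469826696
-51.61642197939966 0.09734050918677864
red (array([0.43922619, 0.00294432, 0.07046283]), np.float64(0.0019421325194776099))
white (array([0.4628918 , 0.14871089, 0.08786679]), np.float64(0.0023992887568465757))
[ 0.482 -0.179  0.02 ]
[ 0.409 -0.242  0.02 ]
[ 0.546 -0.397  0.02 ]
[ 0.614 -0.336  0.02 ]
now [ 0.2037 -0.6429  0.2302] psi -72.42 w 1.003 F [0.2 0.2 0.2] t 0.15 q6 -0.04
row [-0.0392, -0.3021, -0.3799] [-1.9339, -0.0018, 0.0012]
now [ 0.2037 -0.6429  0.2302] psi -72.42 w 1.003 F [0.2 0.2 0.2] t 0.15 q6 -0.04
row [-0.0392, -0.3021, -0.3799] [1.2077, 0.0011, 0.0017]
```

>>> jog_arm:
  rows:
    - [-0.039,-0.302,-0.38,-1.934,0,0,100]
    - [-0.039,-0.302,-0.38,-1.934,0,0,100]
    - [-0.039,-0.302,-0.38,-1.934,0,0,100]
    - [-0.039,-0.302,-0.38,-1.934,0,0,100]
    - [-0.039,-0.302,-0.38,-1.934,0,0,100]
    - [-0.039,-0.302,-0.38,-1.934,0,0,100]
    - [-0.039,-0.302,-0.38,-1.934,0,0,100]
    - [-0.039,-0.302,-0.38,-1.934,0,0,100]
    - [-0.039,-0.302,-0.38,-1.934,0,0,100]
    - [-0.039,-0.302,-0.38,-1.934,0,0,100]
    - [-0.039,-0.302,-0.38,-1.934,0,0,100]
    - [-0.039,-0.302,-0.38,-1.934,0,0,100]
    - [-0.039,-0.302,-0.38,-1.934,0,0,100]
    - [-0.039,-0.302,-0.38,-1.934,0,0,100]
    - [-0.039,-0.302,-0.38,-1.934,0,0,100]
    - [-0.039,-0.302,-0.38,-1.934,0,0,100]
    - [-0.039,-0.302,-0.38,-1.934,0,0,100]
    - [-0.039,-0.302,-0.38,-1.934,0,0,100]

```text
time: 1.95
tool_pos: [0.4747, -0.2405, 0.2698]
tcp_rot: [0.705, 1.455, -0.703]
wrist_force: [-0.4, -0.2, 0.1]
width: 1.0
```

Run:
```python
from h import *
st=monitor.read_state(); w=imaging.read_camera("wrist"); cv2.imwrite("pics/w1.png",w)
np.save("pics/w1.npy",st,allow_pickle=True)
for k,c,wh,an,a in blobs("wrist",w,None,60):print(k,np.round(c,1),np.round(wh,1),round(an),a,onz("wrist",c,.091,st).round(4))
go(.4746,-.2402,.06,38.4)
```

```text
red [315.5 208. ] [24. 25.] 90 466.0 [ 0.4718 -0.2417  0.091 ]
red [535. 143.] [15.6 11.3] 45 146.0 [ 0.5959 -0.056   0.091 ]
red [508.4 113. ] [21.5 14. ] 35 221.0 [ 0.5541 -0.0563  0.091 ]
red [463.  13.] [26. 82.] 90 1000.5 [ 0.4612 -0.0154  0.091 ]
blue [314.7 308.8] [ 51.3 101.2] 88 4554.5 [ 0.5344 -0.3224  0.091 ]
blue [121.4 247.5] [77.7 29. ] 4 1482.0 [ 0.3403 -0.3946  0.091 ]
blue [161.6 171.1] [72.3 32.8] 77 2078.0 [ 0.3373 -0.3008  0.091 ]
blue [628.7 124.1] [22.2 12.8] 9 121.0 [0.6801 0.0575 0.091 ]
blue [628.  104.5] [22. 29.] 0 386.0 [0.664  0.0728 0.091 ]
blue [588.7  70.2] [16.8  8.8] 53 117.5 [0.5966 0.0524 0.091 ]
blue [564.2  40.1] [21.1 13.8] 30 177.0 [0.5544 0.0512 0.091 ]
green [627.  12.] [15.5  6.7] 56 78.0 [0.597  0.1604 0.091 ]
yellow [592.4 203.3] [56.1 67.6] 38 3112.0 [ 0.7018 -0.0451  0.091 ]
yellow [609.7  39.4] [16.8  7.7] 55 98.0 [0.597  0.1065 0.091 ]
yellow [586.1   9.7] [20.  13.2] 29 141.5 [0.5544 0.105  0.091 ]
white [590.5 397. ] [20.8 37.7] 58 175.0 [ 0.9745 -0.2052  0.091 ]
white [403.8 405.7] [32.7 58.9] 49 1423.0 [ 0.7039 -0.365   0.091 ]
white [373.7 395. ] [15.4 53.4] 48 525.5 [ 0.6606 -0.3726  0.091 ]
white [399.4 374.2] [13.4  6.3] 27 60.5 [ 0.6629 -0.3321  0.091 ]
white [632.5 359.5] [41. 13.] 90 159.0 [ 0.9913 -0.1174  0.091 ]
now [ 0.4747 -0.2404  0.2698] psi 38.34 w 0.997 F [-0.4 -0.9  0.4] t 2.0 q6 -1.19
row [0.2098, -0.0001, 0.0001] [-0.0011, -0.0017, -0.0007]
```

View pics/w1.png

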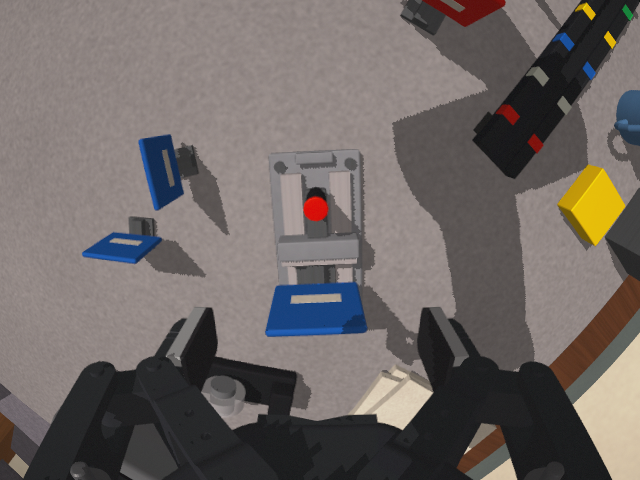

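Run:
```python
from h import *
st=np.load("pics/w1.npy",allow_pickle=True).item(); w=cv2.imread("pics/w1.png")
m=masks(w)["blue"]; m[:, :250]=0; m[:,380:]=0; m[:270]=0
ys,xs=np.where(m); 
for f in (lambda x,y:x-y,lambda x,y:-x-y,lambda x,y:x+y,lambda x,y:-x+y):
    i=np.argmax(f(xs,ys)); print("corner",xs[i],ys[i],onz("wrist",(xs[i],ys[i]),.139,st).round(4))
xx=np.arange(275,360); yb=np.array([ys[xs==x].max() for x in xx])+.5
P=np.array([onz("wrist",(x,y),.139,st)[:2] for x,y in zip(xx,yb)]); k=np.polyfit(P[:,0],P[:,1],1); print("plate dir",np.degrees(np.arctan(k[0])))
for uv in((271,154),(359,151)): print("base corner",onz("wrist",uv,.02,st).round(4))
for uv in((278,256),(358,259),(281,237),(357,236)): print("jaw",onz("wrist",uv,.052,st).round(4))
print(proj("wrist",[.473,-.241,.091],st))
```

```text
corner 354 282 [ 0.5276 -0.2614  0.139 ]
corner 277 286 [ 0.4804 -0.3034  0.139 ]
corner 365 331 [ 0.5666 -0.2917  0.139 ]
corner 266 334 [ 0.5004 -0.3481  0.139 ]
plate dir 40.99499834708694
base corner [ 0.4087 -0.2382  0.02  ]
base corner [ 0.4799 -0.1779  0.02  ]
jaw [ 0.4788 -0.3141  0.052 ]
jaw [ 0.5467 -0.2648  0.052 ]
jaw [ 0.4688 -0.2953  0.052 ]
jaw [ 0.5294 -0.246   0.052 ]
[317.0206523  208.22816485]
```

```bash
python3 -c "
from h import *
go(.473,-.241,.055,40)"
```

```text
now [ 0.4747 -0.2404  0.2698] psi 38.34 w 0.997 F [-0.4 -0.9  0.4] t 2.0 q6 -1.19
row [0.2148, -0.0018, -0.0002] [-0.029, -0.0017, -0.0007]
```

>>> jog_arm:
  rows:
    - [0.04,-0.002,0,-0.029,0,0,100]
    - [0.08,-0.002,0,-0.029,0,0,100]
    - [0.12,-0.002,0,-0.029,0,0,100]
    - [0.15,-0.002,0,-0.029,0,0,100]
    - [0.18,-0.002,0,-0.029,0,0,100]
    - [0.2,-0.002,0,-0.029,0,0,100]
    - [0.215,-0.002,0,-0.029,0,0,100]
    - [0.215,-0.002,0,-0.029,0,0,100]
    - [0.215,-0.002,0,-0.029,0,0,0]
    - [0.215,-0.002,0,-0.029,0,0,0]
    - [0.215,-0.002,0,-0.029,0,0,0]
    - [0.215,-0.002,0,-0.029,0,0,0]
    - [0.215,-0.002,0,-0.029,0,0,0]
    - [0.215,-0.002,0,-0.029,0,0,0]
    - [0.215,-0.002,0,-0.029,0,0,0]
    - [0.215,-0.002,0,-0.029,0,0,0]
  force: 40

```text
time: 3.6
tool_pos: [0.4739, -0.2414, 0.0558]
tcp_rot: [0.683, 1.461, -0.68]
wrist_force: [0.4, 2.7, 6.4]
width: 0.22
```

>>> jog_arm:
  rows:
    - [0,0,-0.003,0,0,0,0]
    - [0,0,-0.006,0,0,0,0]
    - [0,0,-0.009,0,0,0,0]
    - [0,0,-0.012,0,0,0,0]
    - [0,0,-0.015,0,0,0,0]
    - [0,0,-0.018,0,0,0,0]
    - [0,0,-0.021,0,0,0,0]
    - [0,0,-0.024,0,0,0,0]
    - [0,0,-0.027,0,0,0,0]
    - [0,0,-0.03,0,0,0,0]
    - [0,0,-0.033,0,0,0,0]
    - [0,0,-0.036,0,0,0,0]
    - [0,0,-0.036,0,0,0,0]
    - [0,0,-0.036,0,0,0,0]

```text
time: 5.0
tool_pos: [0.4509, -0.2149, 0.0559]
tcp_rot: [0.681, 1.459, -0.681]
wrist_force: [1.1, -4.6, -1.8]
width: 0.22
```

```bash
python3 -c "
from h import *
go(.449,-.213,.055,40)"
```

```text
now [ 0.4509 -0.2149  0.0559] psi 40.02 w 0.22 F [ 1.1 -4.6 -1.8] t 5.0 q6 -1.19
row [0.0009, -0.0002, -0.0027] [0.0004, 0.0017, -0.001]
```

>>> jog_arm:
  rows:
    - [0,0,0,0,0,0,100]
    - [0,0,0,0,0,0,100]
    - [0,0,0,0,0,0,100]
    - [0,0,0,0,0,0,100]
    - [0,0,0,0,0,0,100]
    - [-0.03,0,0,0,0,0,100]
    - [-0.08,0,0,0,0,0,100]
    - [-0.13,0,0,0,0,0,100]
    - [-0.18,0,0,0,0,0,100]
    - [-0.214,0,0,0,0,0,100]
    - [-0.214,0,0,0,0,0,100]

```text
time: 6.1
tool_pos: [0.4538, -0.2165, 0.2771]
tcp_rot: [0.679, 1.447, -0.68]
wrist_force: [0.6, 0.3, -0.9]
width: 1.0
```

```bash
python3 -c "
from h import *
go(.532,-.317,.27,-50)"
```

```text
now [ 0.4538 -0.2165  0.2771] psi 40.03 w 1.0 F [ 0.6  0.3 -0.9] t 6.1 q6 -1.19
row [0.0088, -0.0048, 0.1272] [1.5712, 0.0061, -0.0148]
```

>>> jog_arm:
  rows:
    - [0,0,0.04,0.15,0,0,100]
    - [0.009,-0.005,0.08,0.3,0,-0.015,100]
    - [0.009,-0.005,0.127,0.45,0,-0.015,100]
    - [0.009,-0.005,0.127,0.6,0.003,-0.015,100]
    - [0.009,-0.005,0.127,0.75,0.003,-0.015,100]
    - [0.009,-0.005,0.127,0.9,0.004,-0.015,100]
    - [0.009,-0.005,0.127,1.05,0.005,-0.015,100]
    - [0.009,-0.005,0.127,1.2,0.006,-0.015,100]
    - [0.009,-0.005,0.127,1.35,0.006,-0.015,100]
    - [0.009,-0.005,0.127,1.5,0.006,-0.015,100]
    - [0.009,-0.005,0.127,1.571,0.006,-0.015,100]
    - [0.009,-0.005,0.127,1.571,0.006,-0.015,100]
    - [0.009,-0.005,0.127,1.571,0.006,-0.015,100]
    - [0.009,-0.005,0.127,1.571,0.006,-0.015,100]

```text
time: 7.5
tool_pos: [0.5316, -0.3168, 0.2693]
tcp_rot: [1.815, 0.663, -1.817]
wrist_force: [0.6, 0.3, -0.1]
width: 1.002
```

Run:
```python
from h import *
st=monitor.read_state(); w=imaging.read_camera("wrist"); cv2.imwrite("pics/w2.png",w)
np.save("pics/w2.npy",st,allow_pickle=True)
for k,c,wh,an,a in blobs("wrist",w,None,200):print(k,np.round(c,1),np.round(wh,1),round(an),a,onz("wrist",c,.139,st).round(4))
go(.532,-.317,.088,-50)
```

```text
red [177. 207.] [22. 22.] 90 380.5 [ 0.4714 -0.2236  0.139 ]
red [37.2 96.9] [54.1 94.6] 18 4073.0 [ 0.4645 -0.0512  0.139 ]
blue [272.3 375.3] [ 6.2 77.6] 7 335.0 [ 0.3917 -0.3812  0.139 ]
blue [224.  328.5] [35. 20.] 90 392.0 [ 0.4054 -0.317   0.139 ]
blue [318.4 214.5] [121.1  10.2] 89 1027.0 [ 0.5384 -0.3141  0.139 ]
white [621.3 411.8] [53.7 88.4] 45 2917.0 [ 0.6054 -0.8419  0.139 ]
white [500.5 145. ] [105.4  21.9] 45 1163.0 [ 0.6765 -0.3866  0.139 ]
white [585.7 122.4] [215.  142.5] 51 18196.5 [ 0.756  -0.4363  0.139 ]
now [ 0.5316 -0.3168  0.2694] psi -49.92 w 1.003 F [-0.7 -0.3 -0.2] t 7.55 q6 0.29
row [0.1814, 0.0005, -0.0002] [0.0013, 0.0003, 0.0006]
```

View pics/w2.png

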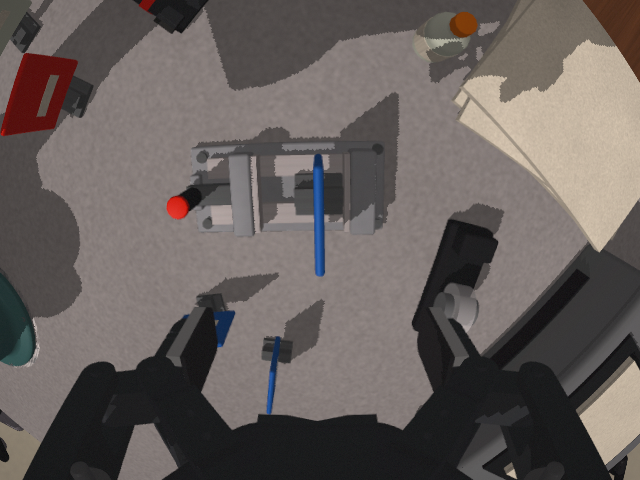

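Run:
```python
from h import *
st=np.load("pics/w2.npy",allow_pickle=True).item(); w=cv2.imread("pics/w2.png")
m=masks(w)["blue"][140:290,300:340]; ys,xs=np.where(m); a,b=ys.min()+140,ys.max()+140; print(a,b)
p=onz("wrist",(318.5,a-.0),.139,st);q=onz("wrist",(320,b+.5),.139,st);print(p,q,np.linalg.norm(p-q),(p+q)/2)
c=(p+q)/2; go(c[0],c[1],.088,-50)
```

```text
154 275
[ 0.57372004 -0.28443959  0.139     ] [ 0.50036665 -0.34791829  0.139     ] 0.09700652060297352 [ 0.53704335 -0.31617894  0.139     ]
now [ 0.5316 -0.3168  0.2694] psi -49.92 w 1.003 F [-0.7 -0.3 -0.2] t 7.55 q6 0.29
row [0.1814, 0.0031, -0.0046] [0.0013, 0.0003, 0.0006]
```

>>> jog_arm:
  rows:
    - [0.04,0.002,-0.001,0,0,0,100]
    - [0.08,0.002,-0.001,0,0,0,100]
    - [0.12,0.002,-0.001,0,0,0,100]
    - [0.15,0.002,-0.001,0,0,0,100]
    - [0.175,0.002,-0.001,0,0,0,100]
    - [0.189,0.002,-0.001,0,0,0,100]
    - [0.189,0.002,-0.001,0,0,0,50]
    - [0.189,0.002,-0.001,0,0,0,20]
    - [0.189,0.002,-0.001,0,0,0,0]
    - [0.189,0.002,-0.001,0,0,0,0]
    - [0.189,0.002,-0.001,0,0,0,0]
    - [0.189,0.002,-0.001,0,0,0,0]
    - [0.189,0.002,-0.001,0,0,0,0]
    - [0.189,0.002,-0.001,0,0,0,0]
    - [0.189,0.002,-0.001,0,0,0,0]
  force: 50

```text
time: 9.05
tool_pos: [0.5338, -0.3175, 0.0815]
tcp_rot: [1.816, 0.663, -1.816]
wrist_force: [-0.9, 2.2, 5.9]
width: 0.084
```

>>> jog_arm:
  rows:
    - [-0.01,0,0,0,0,0,0]
    - [-0.025,0,0,0,0,0,0]
    - [-0.05,0,0,0,0,0,0]
    - [-0.08,0,0,0,0,0,0]
    - [-0.11,0,0,0,0,0,0]
    - [-0.13,0,0,0,0,0,0]
    - [-0.13,0,0,0,0,0,0]

```text
time: 9.75
tool_pos: [0.5362, -0.3192, 0.2169]
tcp_rot: [1.819, 0.655, -1.808]
wrist_force: [1.2, -1.0, -2.3]
width: 0.083
```

```bash
python3 -c "
from h import *
go(.610,-.15,.15,-90)"
```

```text
now [ 0.5362 -0.3192  0.2169] psi -49.92 w 0.083 F [ 1.2 -1.  -2.3] t 9.75 q6 0.29
row [0.0666, -0.0825, -0.1652] [0.6996, -0.0055, -0.0071]
```

>>> jog_arm:
  rows:
    - [0,-0.017,-0.033,0.14,0,0,0]
    - [0,-0.034,-0.066,0.28,0,0,0]
    - [0,-0.05,-0.1,0.42,0,0,0]
    - [0.02,-0.067,-0.132,0.56,0,0,0]
    - [0.04,-0.0825,-0.165,0.7,-0.005,-0.007,0]
    - [0.0666,-0.0825,-0.165,0.7,-0.005,-0.007,0]
    - [0.0666,-0.0825,-0.165,0.7,-0.005,-0.007,0]
    - [0.0666,-0.0825,-0.165,0.7,-0.005,-0.007,0]
    - [0.0666,-0.0825,-0.165,0.7,-0.005,-0.007,0]

```text
time: 10.65
tool_pos: [0.6103, -0.1512, 0.1511]
tcp_rot: [-2.223, 0.002, 2.219]
wrist_force: [0.4, -0.4, -2.4]
width: 0.086
```

Run:
```python
from h import *
st=monitor.read_state(); w=imaging.read_camera("wrist"); cv2.imwrite("pics/w3.png",w)
np.save("pics/w3.npy",st,allow_pickle=True)
for z in(.024,):
  for k,c,wh,an,a in blobs("wrist",w,None,100):print(k,np.round(c,1),np.round(wh,1),round(an),a,onz("wrist",c,z,st).round(4))
go(.61,-.15,.07,-90)
```

```text
red [135.7 378.4] [24.9 49.6] 60 644.0 [0.4482 0.034  0.024 ]
red [167.9 258.1] [24.2 15.7] 82 329.0 [ 0.5836 -0.03    0.024 ]
red [163.5 200.5] [27. 23.] 90 437.5 [ 0.6324 -0.0324  0.024 ]
blue [ 50.3 255.4] [21.7 11.2] 77 196.5 [0.5838 0.1008 0.024 ]
blue [317.  307.5] [225.  30.] 90 5548.5 [ 0.5401 -0.1535  0.024 ]
blue [ 44. 205.] [24. 20.] 90 250.0 [0.6331 0.096  0.024 ]
blue [ 12. 120.] [14. 24.] 90 146.0 [0.716  0.1273 0.024 ]
yellow [  7.7 253.9] [20.   9.1] 77 145.0 [0.584  0.1663 0.024 ]
yellow [142.  44.] [ 88. 102.] 90 8275.0 [ 0.7576 -0.0199  0.024 ]
white [438.8 352.3] [40.8  6. ] 48 141.5 [ 0.4891 -0.2663  0.024 ]
white [495.7 330.7] [16.1 83.9] 52 1121.0 [ 0.5088 -0.3216  0.024 ]
white [532.  295.9] [67.8  6.4] 60 333.0 [ 0.5438 -0.3537  0.024 ]
white [474.4 293. ] [19.7 81.5] 51 1458.0 [ 0.5502 -0.2906  0.024 ]
white [510.8  85.3] [46.7 27.6] 45 267.0 [ 0.7263 -0.3047  0.024 ]
white [537.9  72.7] [46.1 32.5] 39 1083.0 [ 0.7406 -0.331   0.024 ]
white [599.5  67.5] [135.  79.] 90 8272.0 [ 0.7584 -0.4017  0.024 ]
now [ 0.6106 -0.1514  0.1517] psi -90.08 w 0.091 F [-0.1  0.1 -3.5] t 10.7 q6 1.29
row [0.0817, -0.0014, 0.0009] [-0.0015, -0.003, -0.0009]
```

View pics/w3.png

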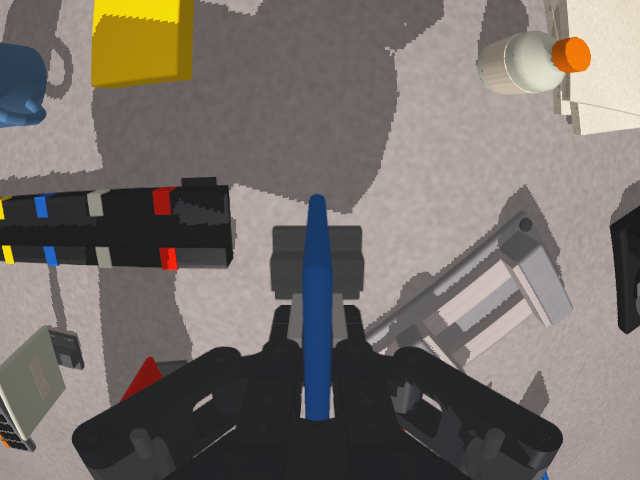

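Run:
```python
from h import *
st=np.load("pics/w3.npy",allow_pickle=True).item()
x,y,z=st["tool_pos"]; f=z-.0595
for n,p in dict(foot_bot=(22,25,0),foot_top=(22,25,8),neck_top=(9,25,22),neck_bot=(9,25,8),plate_top=(45,0,117),plate_bot=(45,0,22)).items():
    print(n,[proj("wrist",[x+p[0]/1e3,y+s*p[1]/1e3,f+p[2]/1e3],st).round(1).tolist() for s in(1,-1)])
print("rail pred",[proj("wrist",[.61+s*.032,-.079,.024],st).round(1).tolist() for s in(1,-1)],[proj("wrist",[.61+s*.014,-.079,.024],st).round(1).tolist() for s in(1,-1)])
w=cv2.imread("pics/w3.png"); cv2.imwrite("pics/c3.png",cv2.resize(w[160:320,130:400],None,fx=2.9,fy=2.9,interpolation=cv2.INTER_CUBIC))
g=np.clip(cv2.imread("pics/c3.png").astype(float)*1.8,0,255); cv2.imwrite("pics/c3.png",g)
```

```text
foot_bot [[269.1, 223.7], [356.5, 223.5]]
foot_top [[267.4, 227.7], [358.0, 227.6]]
neck_top [[265.2, 259.0], [359.9, 259.0]]
neck_bot [[268.4, 249.8], [357.2, 249.8]]
plate_top [[307.5, 266.2], [307.5, 266.2]]
plate_bot [[312.1, 191.5], [312.1, 191.5]]
rail pred [[218.3, 186.7], [224.6, 265.1]] [[219.9, 209.7], [222.6, 244.1]][ WARN:0@0.197] global loadsave.cpp:1063 imwrite_ Unsupported depth image for selected encoder is fallbacked to CV_8U.
```

View pics/c3.png

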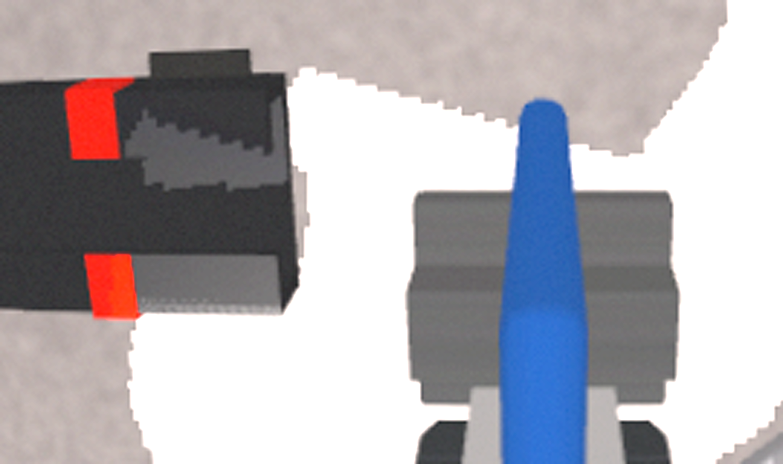

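>>> jog_arm:
  rows:
    - [0.02,0,0.001,0,0,0,0]
    - [0.04,0,0.001,0,-0.003,0,0]
    - [0.06,0,0.001,0,-0.003,0,0]
    - [0.075,0,0.001,0,-0.003,0,0]
    - [0.084,0,0.001,0,-0.003,0,0]
    - [0.084,0,0.001,0,-0.003,0,0]
    - [0.084,-0.01,0.001,0,-0.003,0,0]
    - [0.084,-0.02,0.001,0,-0.003,0,0]
    - [0.084,-0.03,0.001,0,-0.003,0,0]
    - [0.084,-0.04,0.001,0,-0.003,0,0]
    - [0.084,-0.045,0.001,0,-0.003,0,0]
    - [0.084,-0.05,0.001,0,-0.003,0,0]
    - [0.084,-0.055,0.001,0,-0.003,0,0]
    - [0.084,-0.06,0.001,0,-0.003,0,0]
    - [0.084,-0.065,0.001,0,-0.003,0,0]
    - [0.084,-0.065,0.001,0,-0.003,0,0]

```text
time: 12.3
tool_pos: [0.6099, -0.0859, 0.0676]
tcp_rot: [-2.221, 0.002, 2.221]
wrist_force: [-0.0, 0.0, -4.3]
width: 0.09
```

```bash
python3 -c "
from h import *
go(.610,.101,.0675,-90)"
```

```text
now [ 0.6099 -0.0859  0.0676] psi -90.06 w 0.09 F [-0.   0.  -4.3] t 12.3 q6 1.39
row [-0.0, -0.1869, 0.0001] [-0.001, 0.0002, -0.0006]
```

>>> jog_arm:
  rows:
    - [0,-0.01,0,0,0,0,0]
    - [0,-0.02,0,0,0,0,0]
    - [0,-0.03,0,0,0,0,0]
    - [0,-0.04,0,0,0,0,0]
    - [0,-0.052,0,0,0,0,0]
    - [0,-0.064,0,0,0,0,0]
    - [0,-0.076,0,0,0,0,0]
    - [0,-0.088,0,0,0,0,0]
    - [0,-0.1,0,0,0,0,0]
    - [0,-0.112,0,0,0,0,0]
    - [0,-0.124,0,0,0,0,0]
    - [0,-0.136,0,0,0,0,0]
    - [0,-0.148,0,0,0,0,0]
    - [0,-0.16,0,0,0,0,0]
    - [0,-0.17,0,0,0,0,0]
    - [0,-0.178,0,0,0,0,0]
    - [0,-0.184,0,0,0,0,0]
    - [0,-0.187,0,0,0,0,0]
    - [0,-0.187,0,0,0,0,0]
    - [0,-0.187,0,0,0,0,0]

```text
time: 14.3
tool_pos: [0.6101, 0.1009, 0.0674]
tcp_rot: [-2.221, 0.002, 2.222]
wrist_force: [0.4, -0.1, -2.8]
width: 0.088
```

Run:
```python
from h import *
go(.610,.101,.0675,-90)
st=monitor.read_state(); w=imaging.read_camera("wrist"); cv2.imwrite("pics/w4.png",w)
np.save("pics/w4.npy",st,allow_pickle=True)
for k,c,wh,an,a in blobs("wrist",w,(100,150,560,480),60):print(k,np.round(c,1),np.round(wh,1),round(an),a,onz("wrist",c,.024,st).round(4))
t=imaging.read_camera("top")
for k,c,wh,an,a in blobs("top",t,(195,180,330,300)): print(k,np.round(c,1),np.round(wh,1),round(an),a,onz("top",c,.025).round(4))
cv2.imwrite("pics/c4.png",np.vstack([cv2.resize(w[160:340,120:520],(800,360)),cv2.resize(t[180:300,195:485],(496,205))@np.eye(3) if 0 else np.pad(cv2.resize(t[180:300,195:485],(580,240)),((0,0),(0,220),(0,0)))]))
```

```text
now [0.6101 0.1009 0.0674] psi -90.07 w 0.088 F [ 0.4 -0.1 -2.8] t 14.3 q6 1.7
row [-0.0001, -0.0001, 0.0001] [-0.0012, 0.0003, -0.0009]
red [519.8 305. ] [18.7 33.2] 15 491.0 [ 0.5832 -0.0317  0.024 ]
red [531.  230.5] [39. 32.] 90 749.5 [ 0.6332 -0.0287  0.024 ]
blue [317.  307.5] [225.  30.] 90 5788.5 [0.5867 0.0985 0.024 ]
green [111.8 303.9] [32.5 18.5] 77 480.5 [0.5842 0.2304 0.024 ]
green [101.  229.5] [39. 32.] 90 743.0 [0.6342 0.2269 0.024 ]
yellow [205.4 309. ] [33.  23.7] 83 647.0 [0.5843 0.1648 0.024 ]
yellow [198.5 229. ] [42. 33.] 90 1031.0 [0.634 0.163 0.024]
white [543.5 331. ] [296. 191.] 90 25863.5 [ 0.5605 -0.0583  0.024 ]
white [139.2 216.3] [308.4 398.7] 14 52945.5 [0.6418 0.1987 0.024 ]
red [288.8 275. ] [32.3  4.4] 86 90.5 [0.4336 0.0276 0.025 ]
red [309.  226.5] [7. 6.] 90 34.0 [ 0.5848 -0.029   0.025 ]
red [309.5 211.5] [5. 5.] 90 21.5 [ 0.6321 -0.0291  0.025 ]
white [225.3 195.2] [ 4.8 11. ] 84 8.0 [0.6762 0.2343 0.025 ]
white [272.1 190.7] [10.2  3.6] 6 8.5 [0.6949 0.0895 0.025 ]
```

View pics/c4.png

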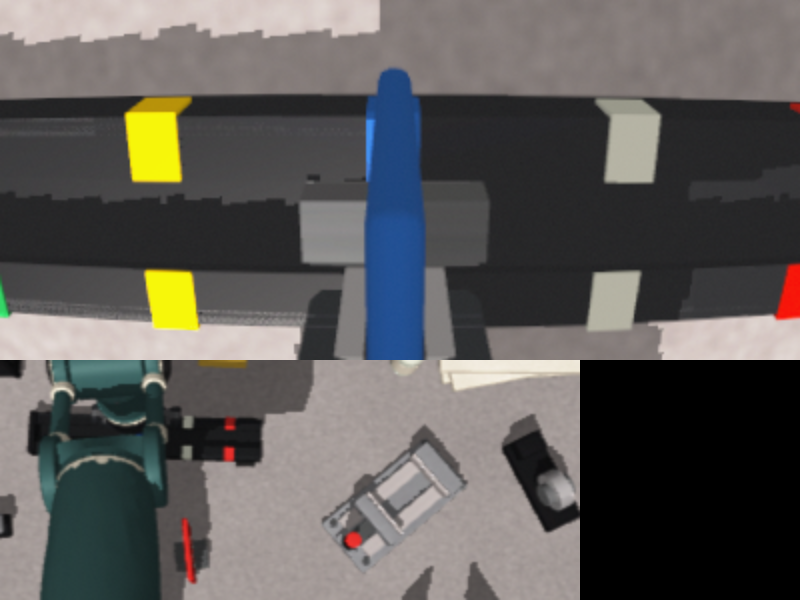

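>>> jog_arm:
  rows:
    - [0.001,0,0,0,0,0,0]
    - [0.002,0,0,0,0,0,0]
    - [0.003,0,0,0,0,0,0]
    - [0.003,0,0,0,0,0,0]
    - [0.003,0,0,0,0,0,35]
    - [0.003,0,0,0,0,0,35]
    - [0.003,0,0,0,0,0,35]
    - [0.003,0,0,0,0,0,35]
    - [-0.02,0,0,0,0,0,35]
    - [-0.06,0,0,0,0,0,35]
    - [-0.1,0,0,0,0,0,35]
    - [-0.15,0,0,0,0,0,35]
    - [-0.2,0,0,0,0,0,100]
    - [-0.2,0,0,0,0,0,100]

```text
time: 15.8
tool_pos: [0.6151, 0.1016, 0.278]
tcp_rot: [-2.238, 0.0, 2.202]
wrist_force: [0.8, -0.9, 0.4]
width: 0.684
```

Run:
```python
from h import *
go(.463,.10,.27,-90)
```

```text
now [0.6151 0.1016 0.278 ] psi -90.08 w 0.684 F [ 0.8 -0.9  0.4] t 15.8 q6 1.7
row [0.0055, 0.0018, 0.1522] [-0.0015, -0.0164, 0.0013]
```

>>> jog_arm:
  rows:
    - [0.006,-0.024,0.076,0,0,0,100]
    - [0.006,-0.048,0.152,0,-0.016,0,100]
    - [0.006,-0.048,0.152,0,-0.016,0,100]
    - [0.006,-0.048,0.152,0,-0.016,0,100]
    - [0.006,-0.048,0.152,0,-0.016,0,100]
    - [0.006,-0.048,0.152,0,-0.016,0,100]
    - [0.006,-0.048,0.152,0,-0.016,0,100]

```text
time: 16.5
tool_pos: [0.4646, 0.1495, 0.2698]
tcp_rot: [-2.221, 0.001, 2.218]
wrist_force: [0.3, -0.2, 0.0]
width: 0.999
```

Run:
```python
from h import *
st=monitor.read_state(); w=imaging.read_camera("wrist"); cv2.imwrite("pics/w5.png",w)
np.save("pics/w5.npy",st,allow_pickle=True)
go(.463,.15,.27,-90)
```

```text
now [0.4646 0.1495 0.2696] psi -90.14 w 1.003 F [0.  0.1 0.2] t 16.55 q6 1.83
row [-0.0004, -0.0005, 0.0016] [-0.0024, -0.0009, 0.0013]
```

View pics/w5.png

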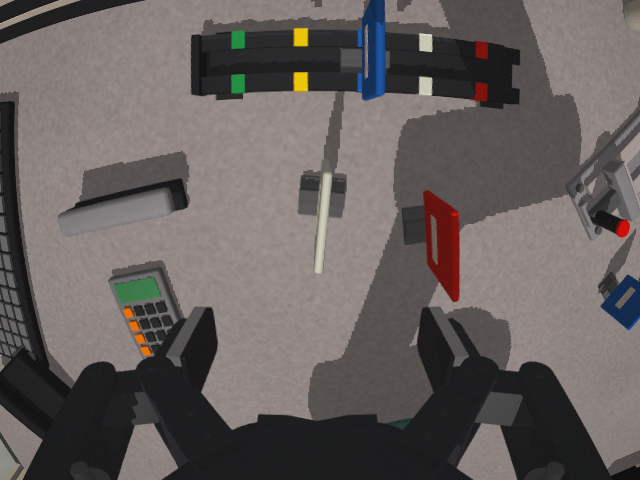

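Run:
```python
from h import *
st=np.load("pics/w5.npy",allow_pickle=True).item(); w=cv2.imread("pics/w5.png")
h=cv2.cvtColor(w,cv2.COLOR_BGR2HSV)
m=cv2.inRange(h,(20,8,150),(50,70,255)); m[:150]=0; m[290:]=0; m[:,:305]=0; m[:,345:]=0
n,l,s,c=cv2.connectedComponentsWithStats(m); i=1+np.argmax(s[1:,4]); ys,xs=np.where(l==i); print(s[i])
for y in range(ys.min(),ys.max()+1,12): r=xs[ys==y]; print(y,r.min(),r.max(),end=' ; ')
r=lambda y:np.median(xs[abs(ys-y)<=1])
b=ys.max()+.5; q=onz("wrist",(r(b-3),b),.117,st); p=onz("wrist",(r(b-50),b-50),.117,st)
d=(p-q)[:2]; print("\nend",q,"dir",np.degrees(np.arctan2(d[1],d[0])))
d/=np.linalg.norm(d); c=q[:2]+.045*d; print("white centre",c); print("top end pred",proj("wrist",[*(q[:2]+.09*d),.117],st),ys.min())
m=masks(w)["red"]; m[:180]=0; m[310:]=0; m[:,:400]=0; m[:,480:]=0
ys,xs=np.where(m); 
yy=np.arange(220,295); P=np.array([onz("wrist",(xs[ys==y].max()+.5,y),.117,st)[:2] for y in yy]); k=np.polyfit(P[:,0],P[:,1],1)
print("red dir",np.degrees(np.arctan(k[0])),onz("wrist",(457,ys.max()),.117,st),onz("wrist",(459,210),.117,st))
```

```text
[314 173  18 100 803]
173 324 329 ; 185 323 330 ; 197 321 328 ; 209 320 327 ; 221 319 326 ; 233 318 325 ; 245 317 324 ; 257 316 323 ; 269 314 322 ; 
end [0.41495506 0.14665075 0.117     ] dir -4.788141722752654
white centre [0.45979801 0.14289453]
top end pred [327.22962294 169.32635902] 173
red dir 7.885507105359635 [0.38336512 0.01469675 0.117     ] [0.47193321 0.02485455 0.117     ]
```

Run:
```python
from h import *
go(.460,.145,.0595,-94.8)
```

```text
now [0.4646 0.1495 0.2696] psi -90.14 w 1.003 F [0.  0.1 0.2] t 16.55 q6 1.83
row [0.2101, 0.0047, 0.0047] [0.0814, -0.0008, 0.0013]
```

>>> jog_arm:
  rows:
    - [0.04,0.005,0.005,0.081,0,0,100]
    - [0.08,0.005,0.005,0.081,0,0,100]
    - [0.12,0.005,0.005,0.081,0,0,100]
    - [0.16,0.005,0.005,0.081,0,0,100]
    - [0.19,0.005,0.005,0.081,0,0,100]
    - [0.21,0.005,0.005,0.081,0,0,100]
    - [0.21,0.005,0.005,0.081,0,0,50]
    - [0.21,0.005,0.005,0.081,0,0,20]
    - [0.21,0.005,0.005,0.081,0,0,0]
    - [0.21,0.005,0.005,0.081,0,0,0]
    - [0.21,0.005,0.005,0.081,0,0,0]
    - [0.21,0.005,0.005,0.081,0,0,0]
    - [0.21,0.005,0.005,0.081,0,0,0]
    - [0.21,0.005,0.005,0.081,0,0,0]
    - [0.21,0.005,0.005,0.081,0,0,0]
  force: 50

```text
time: 18.05
tool_pos: [0.461, 0.1452, 0.061]
tcp_rot: [-2.182, 0.088, 2.174]
wrist_force: [0.3, -0.3, 6.8]
width: 0.086
```

>>> jog_arm:
  rows:
    - [-0.01,0,0,0,0,0,0]
    - [-0.025,0,0,0,0,0,0]
    - [-0.05,0,0,0,0,0,0]
    - [-0.08,0,0,0,0,0,0]
    - [-0.12,0,0,0,0,0,0]
    - [-0.16,0,0,0,0,0,0]
    - [-0.19,0,0,0,0,0,0]
    - [-0.22,0,0,0,0,0,0]
    - [-0.22,0,0,0,0,0,0]
    - [-0.22,0,0,0,0,0,0]

```text
time: 19.05
tool_pos: [0.4599, 0.1446, 0.2808]
tcp_rot: [-2.182, 0.088, 2.174]
wrist_force: [0.0, -0.5, -4.4]
width: 0.088
```

Run:
```python
from h import *
go(.610,-.15,.15,-90)
```

```text
now [0.4599 0.1446 0.2808] psi -94.77 w 0.088 F [ 0.  -0.5 -4.4] t 19.05 q6 1.91
row [0.1308, 0.2814, -0.1737] [-0.0832, -0.0036, 0.0021]
```

>>> jog_arm:
  rows:
    - [0,0.035,-0.022,0,0,0,0]
    - [0,0.07,-0.043,0,0,0,0]
    - [0,0.105,-0.065,-0.04,0,0,0]
    - [0,0.14,-0.086,-0.083,0,0,0]
    - [0,0.175,-0.108,-0.083,0,0,0]
    - [0,0.21,-0.13,-0.083,-0.004,0.002,0]
    - [0,0.245,-0.152,-0.083,-0.004,0.002,0]
    - [0.03,0.281,-0.174,-0.083,-0.004,0.002,0]
    - [0.06,0.281,-0.174,-0.083,-0.004,0.002,0]
    - [0.09,0.281,-0.174,-0.083,-0.004,0.002,0]
    - [0.13,0.281,-0.174,-0.083,-0.004,0.002,0]
    - [0.131,0.281,-0.174,-0.083,-0.004,0.002,0]
    - [0.131,0.281,-0.174,-0.083,-0.004,0.002,0]
    - [0.131,0.281,-0.174,-0.083,-0.004,0.002,0]
    - [0.131,0.281,-0.174,-0.083,-0.004,0.002,0]

```text
time: 20.55
tool_pos: [0.6121, -0.1499, 0.1525]
tcp_rot: [2.225, -0.001, -2.217]
wrist_force: [0.5, -0.5, -2.8]
width: 0.089
```

Run:
```python
from h import *
go(.610,-.15,.069,-90)
st=monitor.read_state(); w=imaging.read_camera("wrist"); cv2.imwrite("pics/w6.png",w)
np.save("pics/w6.npy",st,allow_pickle=True)
x,y,z=st["tool_pos"]; f=z-.061
for n,p in dict(foot_bot=(22,25,0),neck_top=(9,25,22),plate_top=(45,0,117),plate_bot=(45,0,22)).items():
    print(n,[proj("wrist",[x+p[0]/1e3,y+s*p[1]/1e3,f+p[2]/1e3],st).round(1).tolist() for s in(1,-1)])
cv2.imwrite("pics/c6.png",np.clip(cv2.resize(w[160:320,130:400],None,fx=2.9,fy=2.9,interpolation=cv2.INTER_CUBIC).astype(float)*1.5,0,255).astype(np.uint8))
```

```text
now [ 0.6121 -0.1499  0.1525] psi -90.0 w 0.089 F [ 0.5 -0.5 -2.8] t 20.55 q6 1.29
row [0.0835, -0.0, 0.0024] [0.0, -0.0038, -0.0011]
foot_bot [[269.5, 223.1], [356.3, 223.0]]
neck_top [[265.5, 258.1], [359.6, 258.1]]
plate_top [[308.0, 263.4], [308.0, 263.4]]
plate_bot [[312.2, 191.0], [312.2, 191.0]]
```

View pics/c6.png

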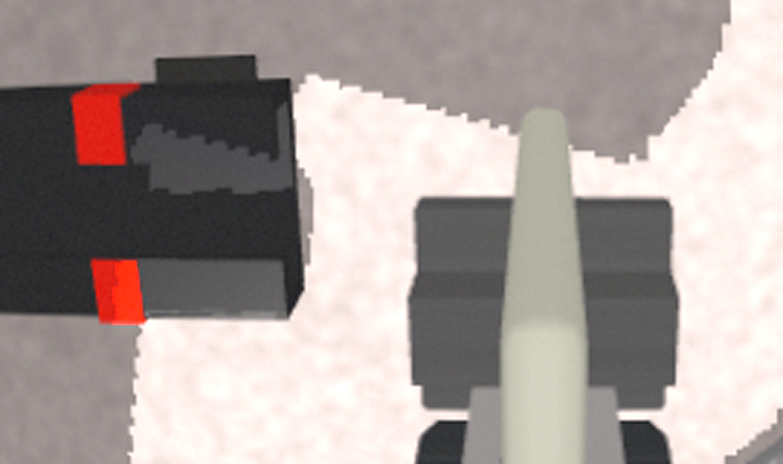

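>>> jog_arm:
  rows:
    - [0.02,0,0.001,0,-0.004,-0.001,0]
    - [0.04,0,0.001,0,-0.004,-0.001,0]
    - [0.06,0,0.001,0,-0.004,-0.001,0]
    - [0.075,0,0.001,0,-0.004,-0.001,0]
    - [0.0835,0,0.001,0,-0.004,-0.001,0]
    - [0.0835,0,0.001,0,-0.004,-0.001,0]
    - [0.0835,-0.01,0.001,0,-0.004,-0.001,0]
    - [0.0835,-0.02,0.001,0,-0.004,-0.001,0]
    - [0.0835,-0.03,0.001,0,-0.004,-0.001,0]
    - [0.0835,-0.04,0.001,0,-0.004,-0.001,0]
    - [0.0835,-0.045,0.001,0,-0.004,-0.001,0]
    - [0.0835,-0.05,0.001,0,-0.004,-0.001,0]
    - [0.0835,-0.055,0.001,0,-0.004,-0.001,0]
    - [0.0835,-0.06,0.001,0,-0.004,-0.001,0]
    - [0.0835,-0.065,0.001,0,-0.004,-0.001,0]
    - [0.0835,-0.065,0.001,0,-0.004,-0.001,0]

```text
time: 22.2
tool_pos: [0.6113, -0.0844, 0.0688]
tcp_rot: [2.221, 0.001, -2.222]
wrist_force: [0.3, -0.5, -3.0]
width: 0.087
```

```bash
python3 -c "
from h import *
go(.611,.036,.069,-90)"
```

```text
now [ 0.6113 -0.0844  0.0688] psi -89.97 w 0.087 F [ 0.3 -0.5 -3. ] t 22.2 q6 1.39
row [-0.0002, -0.1204, 0.0002] [0.0005, 0.0004, 0.0001]
```

>>> jog_arm:
  rows:
    - [0,-0.012,0,0,0,0,0]
    - [0,-0.024,0,0,0,0,0]
    - [0,-0.036,0,0,0,0,0]
    - [0,-0.048,0,0,0,0,0]
    - [0,-0.06,0,0,0,0,0]
    - [0,-0.07,0,0,0,0,0]
    - [0,-0.08,0,0,0,0,0]
    - [0,-0.09,0,0,0,0,0]
    - [0,-0.1,0,0,0,0,0]
    - [0,-0.108,0,0,0,0,0]
    - [0,-0.114,0,0,0,0,0]
    - [0,-0.118,0,0,0,0,0]
    - [0,-0.12,0,0,0,0,0]
    - [0,-0.12,0,0,0,0,0]
    - [0,-0.12,0,0,0,0,0]

```text
time: 23.7
tool_pos: [0.6113, 0.0353, 0.0689]
tcp_rot: [2.221, 0.0, -2.222]
wrist_force: [-0.3, 0.5, -2.7]
width: 0.085
```

Run:
```python
from h import *
go(.611,.036,.066,-90)
st=monitor.read_state(); w=imaging.read_camera("wrist"); cv2.imwrite("pics/w7.png",w)
np.save("pics/w7.npy",st,allow_pickle=True)
for k,c,wh,an,a in blobs("wrist",w,(100,150,560,480),60):print(k,np.round(c,1),np.round(wh,1),round(an),a,onz("wrist",c,.024,st).round(4))
cv2.imwrite("pics/c7.png",cv2.resize(w[160:400,90:540],(800,427)))
```

```text
now [0.6113 0.0353 0.0689] psi -89.98 w 0.085 F [-0.3  0.5 -2.7] t 23.7 q6 1.59
row [0.0029, -0.0007, 0.0002] [0.0003, 0.0004, -0.0001]
red [424.6 310.5] [23.5 32.1] 8 625.0 [ 0.5836 -0.0314  0.024 ]
red [432. 232.] [42. 32.] 90 1046.0 [ 0.6329 -0.0302  0.024 ]
blue [168.3 293.8] [174.5 136.9] 74 16070.0 [0.5939 0.1226 0.024 ]
yellow [102. 231.] [38. 32.] 90 742.0 [0.6338 0.1619 0.024 ]
white [432. 402.] [23.9  3.9] 35 62.0 [ 0.5064 -0.0488  0.024 ]
white [201.8 402.2] [ 4.  23.3] 55 60.5 [0.5061 0.1149 0.024 ]
white [225.1 335.8] [25.2 25.7] 3 467.0 [0.5657 0.0896 0.024 ]
```

View pics/c7.png

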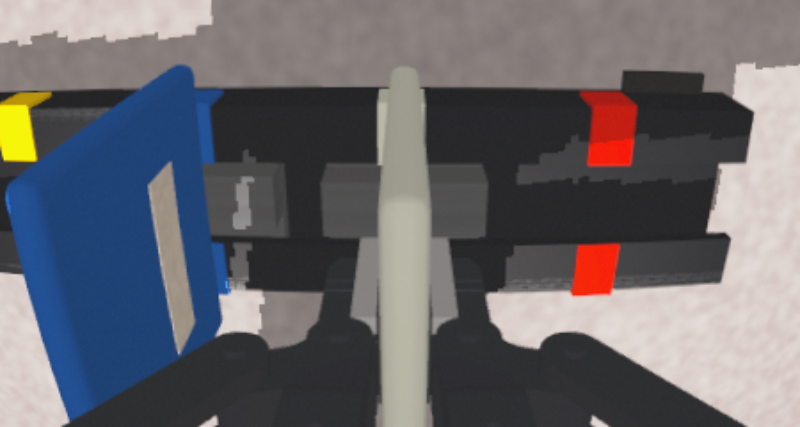

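>>> jog_arm:
  rows:
    - [0,-0.001,0,0,0,0,0]
    - [0.001,-0.001,0,0,0,0,0]
    - [0.002,-0.001,0,0,0,0,0]
    - [0.003,-0.001,0,0,0,0,0]
    - [0.003,-0.001,0,0,0,0,0]
    - [0.003,-0.001,0,0,0,0,30]
    - [0.003,-0.001,0,0,0,0,30]
    - [0.003,-0.001,0,0,0,0,30]
    - [0.003,-0.001,0,0,0,0,30]
    - [-0.02,-0.001,0,0,0,0,30]
    - [-0.06,-0.001,0,0,0,0,30]
    - [-0.1,-0.001,0,0,0,0,30]
    - [-0.15,-0.001,0,0,0,0,30]
    - [-0.2,-0.001,0,0,0,0,100]
    - [-0.2,-0.001,0,0,0,0,100]
    - [-0.2,-0.001,0,0,0,0,100]

```text
time: 25.35
tool_pos: [0.6126, 0.0363, 0.2716]
tcp_rot: [2.227, 0.0, -2.216]
wrist_force: [0.6, -0.3, -0.6]
width: 0.798
```

Run:
```python
from h import *
t=imaging.read_camera("top"); s=imaging.read_camera("scene")
cv2.imwrite("pics/t7.png",t); cv2.imwrite("pics/s7.png",s)
for n,i,roi in(("top",t,(195,180,400,330)),("scene",s,(300,140,470,300))):
    for k,c,wh,an,a in blobs(n,i,roi):
        if k=="red": print(n,k,np.round(c,1),np.round(wh,1),round(an),a,onz(n,c,.025).round(4))
# red plate in w5: top edge (both corners) at z=.117 gave (.383,.0147)-(.472,.0249) ; shift bias
go(.428,.022,.27,-81)
```

```text
top red [371.3 269.8] [7.1 7.8] 45 43.5 [ 0.4566 -0.2224  0.025 ]
top red [309.  226.5] [5. 4.] 90 20.0 [ 0.5848 -0.029   0.025 ]
top red [310.  211.5] [5. 4.] 90 16.5 [ 0.6322 -0.0307  0.025 ]
scene red [316.7 288.2] [ 7.7 12.1] 16 72.0 [ 0.6405 -0.0277  0.025 ]
scene red [323.5 272.7] [6.7 6.7] 34 32.5 [ 0.5893 -0.0288  0.025 ]
scene red [363.9 226.6] [ 5.1 37.2] 3 109.0 [0.4038 0.0159 0.025 ]
now [0.6105 0.0362 0.2676] psi -89.99 w 0.959 F [-0.  -0.1 -0.2] t 25.45 q6 1.59
row [-0.002, 0.0142, 0.1825] [-0.1569, 0.0024, 0.0001]
```

>>> jog_arm:
  rows:
    - [-0.002,0.007,0.05,-0.07,0,0,100]
    - [-0.002,0.014,0.1,-0.14,0,0,100]
    - [-0.002,0.014,0.15,-0.14,0,0,100]
    - [-0.002,0.014,0.1825,-0.14,0.002,0,100]
    - [-0.002,0.014,0.1825,-0.14,0.002,0,100]
    - [-0.002,0.014,0.1825,-0.14,0.002,0,100]
    - [-0.002,0.014,0.1825,-0.14,0.002,0,100]

```text
time: 26.15
tool_pos: [0.4284, 0.0222, 0.2691]
tcp_rot: [2.147, 0.151, -2.15]
wrist_force: [0.2, -0.2, -0.4]
width: 1.001
```

Run:
```python
from h import *
st=monitor.read_state(); w=imaging.read_camera("wrist"); cv2.imwrite("pics/w8.png",w)
np.save("pics/w8.npy",st,allow_pickle=True)
m=masks(w)["red"]; m[:120]=0; m[:,:230]=0; m[:,400:]=0
n,l,s,c=cv2.connectedComponentsWithStats(m); i=1+np.argmax(s[1:,4]); ys,xs=np.where(l==i); print(s[i])
for y in range(ys.min(),ys.max()+1,12): r=xs[ys==y]; print(y,r.min(),r.max(),end=' ; ')
b=ys.max()+.5
for e in(min,max):
  r=lambda y:np.median([e(xs[ys==k]) for k in range(int(y)-3,int(y)+1)])
  q=onz("wrist",(r(b-3),b),.117,st); p=onz("wrist",(r(b-50),b-50),.117,st)
  d=(p-q)[:2]; d/=np.linalg.norm(d); print("\nend",q,"dir",np.degrees(np.arctan2(d[1],d[0])),q[:2]+.045*d)
go(.428,.022,.0595,-82)
```

```text
[ 309  154   10  114 1042]
154 313 316 ; 166 310 318 ; 178 309 318 ; 190 309 318 ; 202 309 318 ; 214 310 318 ; 226 310 318 ; 238 310 318 ; 250 310 318 ; 262 310 318 ; 
end [0.38288594 0.01972293 0.117     ] dir 7.675153683254987 [0.42748279 0.02573297]

end [0.38385678 0.01287458 0.117     ] dir 8.080425900186635 [0.42841001 0.01919992]
now [0.4287 0.0222 0.2693] psi -81.97 w 0.998 F [ 0.9 -0.2  0.8] t 26.2 q6 1.42
row [0.2098, 0.0002, 0.0004] [0.0005, 0.0015, 0.0003]
```

View pics/w8.png

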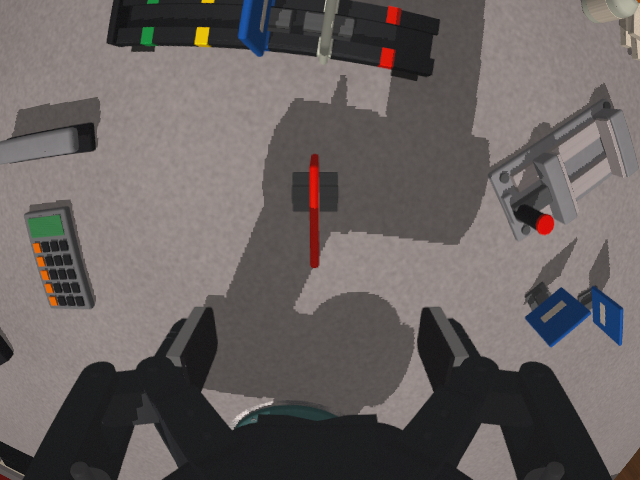

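>>> jog_arm:
  rows:
    - [0.04,-0.002,0.002,0,0,0,100]
    - [0.08,-0.002,0.002,0,0,0,100]
    - [0.12,-0.002,0.002,0,0,0,100]
    - [0.16,-0.002,0.002,0,0,0,100]
    - [0.19,-0.002,0.002,0,0,0,100]
    - [0.21,-0.002,0.002,0,0,0,100]
    - [0.21,-0.002,0.002,0,0,0,50]
    - [0.21,-0.002,0.002,0,0,0,20]
    - [0.21,-0.002,0.002,0,0,0,0]
    - [0.21,-0.002,0.002,0,0,0,0]
    - [0.21,-0.002,0.002,0,0,0,0]
    - [0.21,-0.002,0.002,0,0,0,0]
    - [0.21,-0.002,0.002,0,0,0,0]
    - [0.21,-0.002,0.002,0,0,0,0]
    - [0.21,-0.002,0.002,0,0,0,0]
  force: 50

```text
time: 27.7
tool_pos: [0.4271, 0.0241, 0.0604]
tcp_rot: [2.15, 0.151, -2.148]
wrist_force: [-1.4, 1.7, 6.3]
width: 0.085
```

>>> jog_arm:
  rows:
    - [-0.01,0,0,0,0,0,0]
    - [-0.025,0,0,0,0,0,0]
    - [-0.05,0,0,0,0,0,0]
    - [-0.08,0,0,0,0,0,0]
    - [-0.11,0,0,0,0,0,0]
    - [-0.14,0,0,0,0,0,0]
    - [-0.16,0,0,0,0,0,0]
    - [-0.16,0,0,0,0,0,0]
    - [-0.16,0,0,0,0,0,0]

```text
time: 28.6
tool_pos: [0.4264, 0.0239, 0.2198]
tcp_rot: [2.149, 0.151, -2.149]
wrist_force: [-0.5, 0.3, -4.7]
width: 0.083
```

Run:
```python
from h import *
go(.612,-.15,.15,-90)
```

```text
now [0.4264 0.0239 0.2198] psi -81.97 w 0.083 F [-0.5  0.3 -4.7] t 28.6 q6 1.43
row [0.0697, 0.1982, -0.1595] [0.1401, 0.0001, 0.0002]
```

>>> jog_arm:
  rows:
    - [0,0.035,-0.028,0,0,0,0]
    - [0,0.07,-0.056,0.05,0,0,0]
    - [0,0.105,-0.084,0.1,0,0,0]
    - [0,0.14,-0.112,0.14,0,0,0]
    - [0.02,0.17,-0.138,0.14,0,0,0]
    - [0.04,0.198,-0.16,0.14,0,0,0]
    - [0.06,0.198,-0.16,0.14,0,0,0]
    - [0.07,0.198,-0.16,0.14,0,0,0]
    - [0.07,0.198,-0.16,0.14,0,0,0]
    - [0.07,0.198,-0.16,0.14,0,0,0]
    - [0.07,0.198,-0.16,0.14,0,0,0]

```text
time: 29.7
tool_pos: [0.6129, -0.1494, 0.151]
tcp_rot: [2.223, 0.001, -2.219]
wrist_force: [-1.1, 0.2, -3.4]
width: 0.085
```

Run:
```python
from h import *
go(.611,-.15,.0685,-90)
st=monitor.read_state(); w=imaging.read_camera("wrist"); cv2.imwrite("pics/w9.png",w)
np.save("pics/w9.npy",st,allow_pickle=True)
# columns of edges: foot far bottom edge (v) beside plate, plate lowest corner
for f in("w3","w6","w9"):
    i=cv2.imread(f"pics/{f}.png"); g=i[185:300,:].astype(float).mean(2)
    for u in(290,343): d=np.diff(g[:,u-2:u+3].mean(1)); print(f,u,"foot edge v",185+np.argmin(d[:60]),end="; ")
    print(np.round(np.load(f"pics/{f}.npy",allow_pickle=True).item()["tool_pos"],4))
m=masks(w)["red"]; ys,xs=np.where(m[170:230,300:335]); print("red top v",ys.min()+170)
for f in("w3",): 
    m=masks(cv2.imread("pics/w3.png"))["blue"]; ys,xs=np.where(m[170:230,300:335]); print("blue",ys.min()+170)
```

```text
now [ 0.6129 -0.1494  0.151 ] psi -89.95 w 0.085 F [-1.1  0.2 -3.4] t 29.7 q6 1.29
row [0.0825, 0.0006, 0.002] [0.0009, -0.0017, -0.0004]
w3 290 foot edge v 225; w3 343 foot edge v 225; [ 0.6103 -0.1512  0.1511]
w6 290 foot edge v 227; w6 343 foot edge v 227; [ 0.6121 -0.1499  0.1525]
w9 290 foot edge v 224; w9 343 foot edge v 224; [ 0.6129 -0.1494  0.151 ]
red top v 194
blue 195
```

>>> jog_arm:
  rows:
    - [0.02,0,0.003,0,-0.002,0,0]
    - [0.04,0,0.003,0,-0.002,0,0]
    - [0.06,0,0.003,0,-0.002,0,0]
    - [0.075,0,0.003,0,-0.002,0,0]
    - [0.0825,0,0.003,0,-0.002,0,0]
    - [0.0825,0,0.003,0,-0.002,0,0]
    - [0.0825,-0.01,0.003,0,-0.002,0,0]
    - [0.0825,-0.02,0.003,0,-0.002,0,0]
    - [0.0825,-0.03,0.003,0,-0.002,0,0]
    - [0.0825,-0.04,0.003,0,-0.002,0,0]
    - [0.0825,-0.048,0.003,0,-0.002,0,0]
    - [0.0825,-0.056,0.003,0,-0.002,0,0]
    - [0.0825,-0.066,0.003,0,-0.002,0,0]
    - [0.0825,-0.076,0.003,0,-0.002,0,0]
    - [0.0825,-0.088,0.003,0,-0.002,0,0]
    - [0.0825,-0.1,0.003,0,-0.002,0,0]
    - [0.0825,-0.11,0.003,0,-0.002,0,0]
    - [0.0825,-0.118,0.003,0,-0.002,0,0]
    - [0.0825,-0.121,0.003,0,-0.002,0,0]
    - [0.0825,-0.121,0.003,0,-0.002,0,0]

```text
time: 31.75
tool_pos: [0.6102, -0.028, 0.0688]
tcp_rot: [2.221, 0.001, -2.22]
wrist_force: [-0.7, -1.1, -3.8]
width: 0.085
```

Run:
```python
from h import *
go(.610,-.0285,.0655,-90)
st=monitor.read_state(); w=imaging.read_camera("wrist"); cv2.imwrite("pics/w10.png",w)
np.save("pics/w10.npy",st,allow_pickle=True)
cv2.imwrite("pics/c10.png",cv2.resize(w[160:400,90:540],(800,427)))
```

```text
now [ 0.6102 -0.028   0.0688] psi -89.91 w 0.085 F [-0.7 -1.1 -3.8] t 31.75 q6 1.48
row [0.0033, 0.0005, 0.0002] [0.0016, -0.0004, -0.0007]
```

View pics/c10.png

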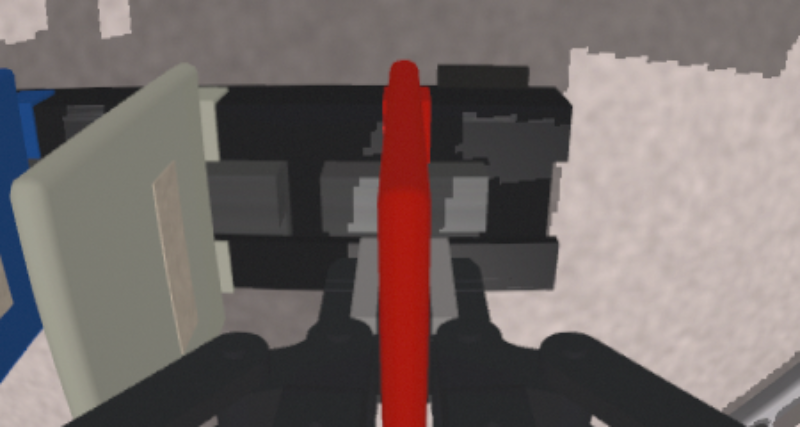

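>>> jog_arm:
  rows:
    - [0,0.0007,0,0,0,0,0]
    - [0.001,0.0007,0,0,0,0,0]
    - [0.002,0.0007,0,0,0,0,0]
    - [0.003,0.0007,0,0,0,0,0]
    - [0.003,0.0007,0,0,0,0,0]
    - [0.003,0.0007,0,0,0,0,30]
    - [0.003,0.0007,0,0,0,0,30]
    - [0.003,0.0007,0,0,0,0,30]
    - [0.003,0.0007,0,0,0,0,30]
    - [-0.02,0.0007,0,0,0,0,30]
    - [-0.06,0.0007,0,0,0,0,30]
    - [-0.1,0.0007,0,0,0,0,30]
    - [-0.15,0.0007,0,0,0,0,30]
    - [-0.2,0.0007,0,0,0,0,100]
    - [-0.2,0.0007,0,0,0,0,100]
    - [-0.2,0.0007,0,0,0,0,100]

```text
time: 33.4
tool_pos: [0.6115, -0.029, 0.2718]
tcp_rot: [2.227, 0.0, -2.214]
wrist_force: [-0.3, -0.4, -0.3]
width: 0.796
```

Run:
```python
from h import *
go(.4505,-.2145,.27,40)
```

```text
now [ 0.6115 -0.029   0.2718] psi -89.92 w 0.796 F [-0.3 -0.4 -0.3] t 33.4 q6 1.48
row [0.0011, 0.1852, 0.1613] [-2.2676, -0.0016, -0.0074]
```

>>> jog_arm:
  rows:
    - [0,0.03,0.03,-0.14,0,0,100]
    - [0,0.06,0.06,-0.28,0,0,100]
    - [0,0.09,0.09,-0.42,0,0,100]
    - [0,0.12,0.12,-0.56,0,0,100]
    - [0,0.15,0.14,-0.7,0,0,100]
    - [0.001,0.185,0.161,-0.84,0,-0.003,100]
    - [0.001,0.185,0.161,-0.98,0,-0.003,100]
    - [0.001,0.185,0.161,-1.12,0,-0.004,100]
    - [0.001,0.185,0.161,-1.26,0,-0.004,100]
    - [0.001,0.185,0.161,-1.4,0,-0.005,100]
    - [0.001,0.185,0.161,-1.54,0,-0.005,100]
    - [0.001,0.185,0.161,-1.68,0,-0.006,100]
    - [0.001,0.185,0.161,-1.82,0,-0.006,100]
    - [0.001,0.185,0.161,-1.96,0,-0.007,100]
    - [0.001,0.185,0.161,-2.1,-0.001,-0.007,100]
    - [0.001,0.185,0.161,-2.24,-0.002,-0.007,100]
    - [0.001,0.185,0.161,-2.268,-0.002,-0.007,100]
    - [0.001,0.185,0.161,-2.268,-0.002,-0.007,100]
    - [0.001,0.185,0.161,-2.268,-0.002,-0.007,100]

```text
time: 35.3
tool_pos: [0.4504, -0.2141, 0.2692]
tcp_rot: [0.683, 1.462, -0.683]
wrist_force: [0.1, 0.3, 0.6]
width: 1.0
```

Run:
```python
from h import *
go(.4505,-.2145,.055,40)
st=monitor.read_state(); w=imaging.read_camera("wrist"); cv2.imwrite("pics/w11.png",w)
for k,c,wh,an,a in blobs("wrist",w,(200,100,450,350),100):print(k,np.round(c,1),np.round(wh,1),round(an),a,onz("wrist",c,.091,st).round(4))
print(proj("wrist",[.4505,-.2145,.091],st))
```

```text
now [ 0.4504 -0.2141  0.2692] psi 39.9 w 1.0 F [0.1 0.3 0.6] t 35.3 q6 -1.19
row [0.2142, -0.0, 0.0006] [-0.0018, -0.001, 0.0008]
red [317. 209.] [24. 24.] 90 466.5 [ 0.4489 -0.2153  0.091 ]
[318.98429228 209.40530951]
```

Handle is where I left it. Descend and grip.

>>> jog_arm:
  rows:
    - [0.04,0,0,0,0,0,100]
    - [0.08,0,0,0,0,0,100]
    - [0.12,0,0,0,0,0,100]
    - [0.15,0,0,0,0,0,100]
    - [0.18,0,0,0,0,0,100]
    - [0.2,0,0,0,0,0,100]
    - [0.214,0,0,0,0,0,100]
    - [0.214,0,0,0,0,0,50]
    - [0.214,0,0,0,0,0,0]
    - [0.214,0,0,0,0,0,0]
    - [0.214,0,0,0,0,0,0]
    - [0.214,0,0,0,0,0,0]
    - [0.214,0,0,0,0,0,0]
    - [0.214,0,0,0,0,0,0]
  force: 50

```text
time: 36.75
tool_pos: [0.4509, -0.215, 0.057]
tcp_rot: [0.681, 1.46, -0.683]
wrist_force: [-2.9, -1.4, 5.6]
width: 0.213
```

>>> jog_arm:
  rows:
    - [0,0,0.004,0,0,0,0]
    - [0,0,0.009,0,0,0,0]
    - [0,0,0.014,0,0,0,0]
    - [0,0,0.019,0,0,0,0]
    - [0,0,0.024,0,0,0,0]
    - [0,0,0.029,0,0,0,0]
    - [0,0,0.034,0,0,0,0]
    - [0,0,0.039,0,0,0,0]
    - [0,0,0.044,0,0,0,0]
    - [0,0,0.049,0,0,0,0]
    - [0,0,0.054,0,0,0,0]
    - [0,0,0.059,0,0,0,0]
    - [0,0,0.064,0,0,0,0]
    - [0,0,0.068,0,0,0,0]
    - [0,0,0.071,0,0,0,0]
    - [0,0,0.073,0,0,0,0]
    - [0,0,0.074,0,0,0,0]
    - [0,0,0.074,0,0,0,0]

```text
time: 38.55
tool_pos: [0.4986, -0.2698, 0.057]
tcp_rot: [0.684, 1.461, -0.681]
wrist_force: [0.5, 6.5, 1.1]
width: 0.217
```

>>> jog_arm:
  rows:
    - [0,0,0.001,0,0,0,0]
    - [0,0,0.002,0,0,0,0]
    - [0,0,0.003,0,0,0,0]
    - [0,0,0.004,0,0,0,0]
    - [0,0,0.005,0,0,0,0]
    - [0,0,0.006,0,0,0,0]
    - [0,0,0.007,0,0,0,0]
    - [0,0,0.008,0,0,0,0]
    - [0,0,0.008,0,0,0,0]

```text
time: 39.45
tool_pos: [0.5034, -0.2752, 0.057]
tcp_rot: [0.685, 1.463, -0.681]
wrist_force: [-1.9, 4.4, 3.7]
width: 0.214
```

>>> jog_arm:
  rows:
    - [0,0,0.001,0,0,0,0]
    - [0,0,0.002,0,0,0,0]
    - [0,0,0.002,0,0,0,0]

```text
time: 39.75
tool_pos: [0.5043, -0.2762, 0.057]
tcp_rot: [0.686, 1.464, -0.681]
wrist_force: [-2.0, 4.7, 3.6]
width: 0.214
```

>>> jog_arm:
  rows:
    - [0,0,0.001,0,0,0,0]
    - [0,0,0.002,0,0,0,0]
    - [0,0,0.003,0,0,0,0]
    - [0,0,0.003,0,0,0,0]

```text
time: 40.15
tool_pos: [0.5052, -0.2772, 0.057]
tcp_rot: [0.687, 1.467, -0.68]
wrist_force: [-4.7, 6.6, 6.5]
width: 0.216
```

>>> jog_arm:
  rows:
    - [0,0,0.001,0,0,0,0]
    - [0,0,0.002,0,0,0,0]
    - [0,0,0.003,0,0,0,0]
    - [0,0,0.003,0,0,0,0]

```text
time: 40.55
tool_pos: [0.5051, -0.2772, 0.057]
tcp_rot: [0.69, 1.473, -0.679]
wrist_force: [-7.3, 10.1, 10.1]
width: 0.214
```

>>> jog_arm:
  rows:
    - [0,0,0.002,0,0,0,0]
    - [0,0,0.004,0,0,0,0]
    - [0,0,0.005,0,0,0,0]
    - [0,0,0.005,0,0,0,0]
    - [0,0,0,0,0,0,0]
    - [0,0,0,0,0,0,100]
    - [0,0,0,0,0,0,100]
    - [0,0,0,0,0,0,100]
    - [0,0,0,0,0,0,100]
    - [0,0,0,0,0,0,100]
    - [-0.03,0,0,0,0,0,100]
    - [-0.07,0,0,0,0,0,100]
    - [-0.12,0,0,0,0,0,100]
    - [-0.16,0,0,0,0,0,100]
    - [-0.2,0,0,0,0,0,100]

```text
time: 42.05
tool_pos: [0.5069, -0.2797, 0.2591]
tcp_rot: [0.69, 1.472, -0.679]
wrist_force: [-0.1, 0.1, 0.5]
width: 1.001
```

Run:
```python
from h import *
go(.204,-.643,.231,-72)
t=imaging.read_camera("top"); s=imaging.read_camera("scene"); w=imaging.read_camera("wrist")
cv2.imwrite("pics/w12.png",w); cv2.imwrite("pics/t12.png",t); cv2.imwrite("pics/s12.png",s)
cv2.imwrite("pics/f.png",np.hstack([cv2.resize(w,(400,300)),cv2.resize(s[140:340,180:470],(400,300))]))
```

```text
now [ 0.5069 -0.2797  0.2591] psi 39.84 w 1.001 F [-0.1  0.1  0.5] t 42.05 q6 -1.25
row [0.0264, -0.4654, 0.0853] [1.9519, -0.0099, 0.0121]
```

View pics/f.png

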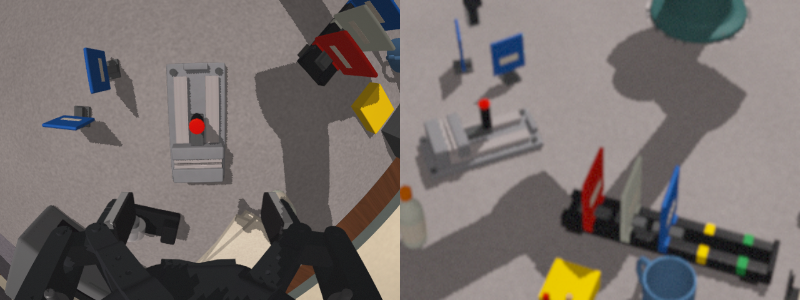

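>>> jog_arm:
  rows:
    - [0,-0.03,0.01,0.1,0,0,100]
    - [0,-0.07,0.02,0.2,0,0,100]
    - [0,-0.11,0.03,0.35,0,0,100]
    - [0,-0.15,0.04,0.5,0,0,100]
    - [0,-0.2,0.04,0.64,0,0,100]
    - [0,-0.24,0.04,0.78,0,0,100]
    - [0,-0.24,0.04,0.92,0,0,100]
    - [0,-0.24,0.04,0.92,0,0,100]
    - [0,-0.24,0.04,0.92,0,0,100]

```text
time: 43.1
tool_pos: [0.3501, -0.4648, 0.259]
tcp_rot: [1.376, 1.105, -1.369]
wrist_force: [-0.3, 0.2, -0.6]
width: 1.003
```

Run:
```python
from h import *
go(0,0,0,0)
t=imaging.read_camera("top"); s=imaging.read_camera("scene")
cv2.imwrite("pics/t13.png",t)
for n,i,roi in(("top",t,(195,160,400,300)),("scene",s,(240,140,470,340))):
    for k,c,wh,an,a in blobs(n,i,roi): print(n,k,np.round(c,1),np.round(wh,1),round(an),a,"z25",onz(n,c,.025)[:2].round(4),"z72",onz(n,c,.0745)[:2].round(4))
for k,y in(("red",-.029),("white",.036),("blue",.101)):
    print(k,"pred px top: top-edge ends",[proj("top",[.609+e,y,.122]).round(1).tolist() for e in(-.045,.045)],"bottom",[proj("top",[.609+e,y,.027]).round(1).tolist() for e in(-.045,.045)])
c=t[180:280,195:345]; cv2.imwrite("pics/f2.png",cv2.resize(c,(795,530),interpolation=cv2.INTER_CUBIC))
```

```text
now [ 0.3501 -0.4648  0.259 ] psi -12.69 w 1.003 F [-0.3  0.2 -0.6] t 43.1 q6 -0.75
row [0.264, -0.4426, -0.3743] [-0.2215, -0.0089, 0.0033]
top red [392.5 251.5] [7. 7.] 90 41.5 z25 [ 0.5145 -0.287 ] z72 [ 0.5076 -0.2783]
top red [309.6 214. ] [ 4.3 34. ] 3 86.5 z25 [ 0.6242 -0.0298] z72 [ 0.6132 -0.0305]
top blue [265.9 213. ] [ 7.9 33.9] 3 126.0 z25 [0.6233 0.1054] z72 [0.6123 0.0997]
top blue [256.9 172. ] [37.4 24.7] 67 662.0 z25 [0.7539 0.1398] z72 [0.7382 0.1328]
top green [224.5 223.5] [7. 5.] 90 32.5 z25 [0.5865 0.2313] z72 [0.5769 0.221 ]
top green [225.5 209. ] [6. 5.] 90 28.0 z25 [0.6322 0.231 ] z72 [0.621  0.2206]
top yellow [245.5 225. ] [6. 5.] 90 24.5 z25 [0.5837 0.1666] z72 [0.5742 0.1586]
top yellow [247. 209.] [6. 4.] 90 22.0 z25 [0.6342 0.1646] z72 [0.6229 0.1566]
top yellow [306.  169.7] [23.4 25.5] 4 528.0 z25 [ 0.7661 -0.014 ] z72 [ 0.7499 -0.0153]
top white [391.1 263.6] [ 6.  35.2] 50 184.5 z25 [ 0.477  -0.2828] z72 [ 0.4714 -0.2743]
top white [377.7 252.6] [ 5.9 29.1] 50 129.5 z25 [ 0.5099 -0.2417] z72 [ 0.5031 -0.2347]
top white [287.  211.5] [29.  2.] 90 3
[... 528 characters left out ...]
[0.5907 0.2306] z72 [0.6342 0.2339]
scene yellow [302. 333.] [40.9 36.1] 15 908.5 z25 [ 0.7716 -0.0143] z72 [8.065e-01 8.000e-04]
scene yellow [398.7 308.9] [ 8.1 13.5] 16 85.0 z25 [0.64  0.166] z72 [0.6812 0.1724]
scene yellow [404.2 292.5] [7.6 7.3] 18 43.5 z25 [0.589  0.1661] z72 [0.6327 0.1725]
scene white [347.7 257.1] [ 1.8 26.4] 24 25.5 z25 [0.5217 0.0096] z72 [0.5686 0.0236]
red pred px top: top-edge ends [[308.4, 227.2], [309.4, 196.6]] bottom [[308.8, 233.0], [309.7, 204.5]]
white pred px top: top-edge ends [[285.7, 226.6], [286.9, 196.0]] bottom [[287.6, 232.4], [288.7, 203.8]]
blue pred px top: top-edge ends [[263.0, 225.9], [264.4, 195.3]] bottom [[266.4, 231.8], [267.7, 203.2]]
```

View pics/f2.png

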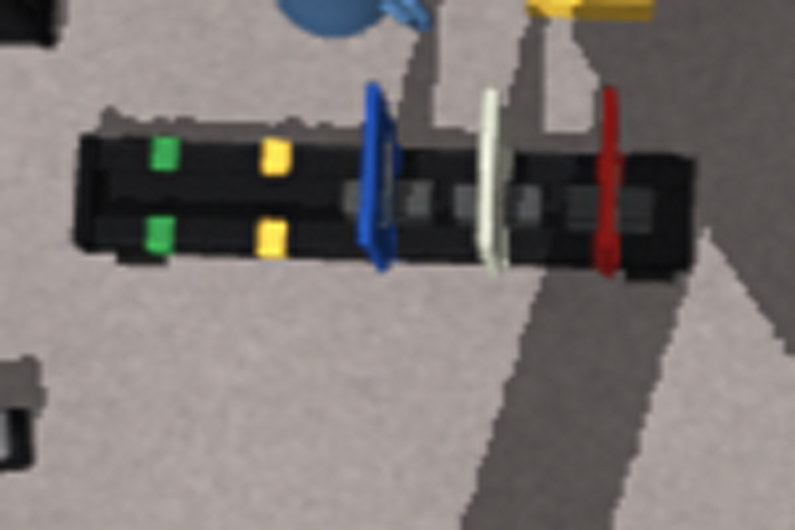

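```bash
python3 -c "
from workcell import finish_job
print(finish_job())"
```

```text
the job is handed in; nothing more can be done
None
```

The sorter is back together and the job is handed in. The blue, white and red dividers stand upright in the rail on their own clips, all let go, and the empty vise is shut. Only red and white were on the desk besides blue. I left the small blue look-alikes alone.

- **Order:** I opened the sliding jaw to about 0.082 m before lifting blue out. The dividers then went in through the open end: blue, white, red.
- **Knocked divider:** red had been knocked aside partway through the run, so I measured it again before picking it up.
- **Centring:** the close-up wrist views before each release put each divider within about 1 mm of its clips. In the last overhead and side pictures all three stand upright at their clips. Overhead, red and white match the predicted positions to about 1 px. Blue showed about 1–2 px off, but the measured patch included the plate's side face.
- **Vise:** pushing the handle, the jaw stopped after about 82 mm of travel, and the force rose to about 12 N without movement. I pushed a little further to seat it, and the picture afterwards shows it shut.
- **Time and forces:** about 43 s of the 210 s were used, and the wrist forces I read stayed under about 17 N.
- **Doubts:** the wrist camera showed a steady sideways bias of 2–3 mm, which I corrected for. I measured nothing for the other desk items, but saw none disturbed in the pictures.

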